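# Load the heel mould and shut its draw latch

## Robot

A 6-joint arm with a two-finger parallel gripper is mounted at the origin on the work surface. World frame = base frame: x ahead of the robot, y to its left, z up, the work surface at z = 0. Lengths are in mm, angles in degrees, forces in N, time in s.
With the tool pointing down it reaches from about 300 to 850 mm from the base axis. Payload 4.2 kg.
Tool frame: the origin (TCP) lies at the very end of the fingers, on their centre line; the grasp point (between the pads) lies 19 mm behind it; x points along the fingers, y is the direction in which the jaws open and shut, and the axes are right-handed (so a half turn about x gives the same grasp; the last joint's range is limited). The gripper opens to 91 mm and grips with 3 to 60 N. Pads are 32 mm wide; open, the fingers measure 118 mm over their backs; the gripper's body (76 mm by 178 mm) begins 60 mm behind the grasp point.
Start: joints at [-67.552, 18.312, 89.639, -0, 72.044, -1.146], TCP at [230.155, -526.95, 174.276] pointing down, gripper open.
Joint ranges: [-177.97, 177.97], [-48.28, 115.42], [12.27, 149.76], [-77.06, 257.06], [2.81, 150.46], [-146.56, 146.56]. Speed limits (degrees/s): [147.25, 147.25, 180, 180, 180, 180].

## Interface

Orientations are given as [roll, pitch, yaw] about the fixed x, y, z axes, in that order (R = Rz(yaw) Ry(pitch) Rx(roll)).
In Python, from workcell import sensors, grab_frame, job_done, finder gives the robot as it stands.
- The arm moves only by the tool play_rows, never from a script. Its argument "motion" is a list of rows, each a list of 5 numbers: the shift along the world's x, y, z in m, then the turn about the world's z in rad, then the opening, from 0 (shut) to 1 (fully open). In form: [[tx, ty, tz, roll, fingers], ...]. A call has exactly 8 rows; each row is the pose to reach, as a shift and turn from the pose commanded when the call began; what a row does not reach only later rows make up. A row lasts 1/12 s, in which the tool goes at most 41.7 mm and 7.16 degrees, less where a joint would pass 70% of its speed; a pose out of reach is approached as far as the arm can. A call with a gripper value outside its range is refused whole. The fingers move at their own pace and stop on an object; "squeeze" is the grip in N (left out, the last holds). Time passes only in rows, so rows that repeat a pose let the fingers close, or fill a call up. It gives the time, the measured TCP pose, the force and the opening at its end, in the units of the state.
- sensors.state(): the state, without advancing time (a new reading comes with each control period).
- grab_frame(name): name is "side" or "top"; returns a dict with "img" (420x560x3 uint8, blue, green, red), "fx", "fy", "cx", "cy" (pixels), "rvec" (rotation vector, rad) and "tvec" (3), from world to camera coordinates, as OpenCV has them. Camera axes: x right, y down, z forward; pixel columns grow to the right and rows downward; lengths in mm; the calibration is good to about 2 mm. A picture is of the moment at which its call begins. There is no depth.
- job_done(): hands the job in, once; it reports no verdict.
Trained networks look in a picture, given as the dict that the camera call returned (one of the last four; its "shot" number tells which), for a name from the list of things; names that differ only in an ending like _2 or _b are one class to them, and where a whole thing is asked for, a point or a joint stands for the part that bears it (a point fixed in the world has none). Each returns a list of dicts, best first, with "conf" (0 to 1); they miss things now and then, are a little off and sometimes report something else, mostly with a low value. They report only what shows in the picture. A call takes as long as a camera call. They do not tell look-alikes from the thing itself.
- finder.spot_in(picture, label): "point" ([column, row] in pixels, amid what is visible of it).
- finder.spot_point(picture, label): "point" ([column, row] in pixels: a listed point, or the origin of a listed thing).
The state is a dict: "time_s": time; "qpos": joint angles; "qvel": joint speeds; "effort": joint torques, N m; "ee_pos": TCP position; "ee_rot": TCP orientation; "force": force on the tool from outside, world axes, zero at the start; "torque": the same for the moment, N m; "gripper_width": finger opening in mm.
Only numpy, scipy, OpenCV 4.12 (cv2) and the standard library are available. Lean on these libraries where they do the work, as an engineer would, in place of code of your own. Each camera call takes 0.05 s, during which the arm holds its last target.

## Task

Stand the tall round-backed heel block upright in the pocket of the two-part mould and let go of it. Then open the latch lever upright, hook the claw's cross-bar down behind the keeper on the sliding half, and swing the lever back over centre and fully down so that the mould is drawn shut and stays locked when you let go. Leave everything else on the table where it is.

Things in the scene. Friction and masses are not known exactly. Their poses are not given: they have to be found in the camera images.
- mould: Fixed aluminium heel mould in two halves on a steel bed 176 x 170 x 12 mm. Origin on the table under the parting line, z up, y = way the sliding half (+y side) opens. Pocket on the +x side, draw latch on the -x side along x = -55 mm. Each half is 44 mm long in y; 47 mm high round the pocket (x 0 to 76), low shoulders 30 mm high on the latch side (x -85 to 0).
- mould_pocket (a point): Middle of the open-topped pocket on its floor (12 mm above the table), at mould x 38, y 0; axes as the mould. Rectangular, 54 mm wide in x, walls 11 mm thick and 35 mm above the floor; in y it runs from -30 mm to 30 mm plus the jaw's opening (71 mm long when open).
- jaw (a joint): Opening of the sliding half in m: 0.0115 sprung fully open (start), about 0.002 when the latch has drawn it shut. Springs push it open with about 15 N when open and 20 N when shut.
- lever (a joint): Lever angle, rad: 0 fully shut (pointing to mould -y, 14 degrees below level), 0.244 dead centre, 1.71 open at its stop (nearly upright, leaning 6 degrees to -y). Stiff hinge (0.07 N m): stays where it is left when the latch is not loaded; starts part-way.
- lever_hinge (a point): Lever's hinge, at mould x -55, y -20, z 61 mm; hinge axis along mould x.
- lever_grip (a point): Centre of the round cross-grip at the lever's free end, 120 mm from the hinge: steel bar 14 mm in diameter, 36 mm long along mould x. The lever is a strip 18 mm wide, 6 mm thick. At lever value q the grip lies from the hinge at mould y = -120 cos(q-0.244), z = 120 sin(q-0.244) mm. Drawing takes about 5 N here.
- yoke (a joint): Angle of the claw yoke on the lever, rad: 3.13 folded against the lever's upper side (start), falling as it swings towards the keeper; about 1.2 hooked with the lever open, 0 hooked with the lever shut. Light friction keeps it folded while the lever is upright; farther over it drops by its own weight.
- claw_bar (a point): Centre of the claw's cross-bar: steel rod 10 mm in diameter, 48 mm long along mould x. Two arms (33 mm over both) that straddle lever and keeper hold it 65 mm from the yoke's pivot, which lies on the lever 26 mm from lever_hinge on the line to the grip. Folded with the lever open, the bar is 29 mm below the lever's grip, on its +y side.
- keeper (a point): Point on the keeper's hooking face, at mould x -55, z 61 mm, moving with the sliding half. The keeper is a steel post 16 mm wide in x, 8 mm thick (to -y of this point), its top 11 mm higher and leaning a little to +y. Behind it a rest carries the bar level with this point. Hooked, the bar's centre is 5 mm (tight) to 13 mm (slack, lever open) to +y of it.
- tall_heel_mid (a point): Centre, half-way up, of the loose tall wooden heel block on the table: D-shaped plan 46 mm wide in its x (flat parallel sides), 54 mm in its y (flat at -27 mm, round at +27 mm), 65 mm high, about 90 g, z up. Either end may face the sliding half.
- low_heel_mid (a point): bystander heel block with the same D-shaped plan as the tall one but only 34 mm high; its centre, half-way up
- cone_heel_mid (a point): bystander round tapering wooden heel, 68 mm high, 32 mm across at the foot and 52 mm at the top; its centre, half-way up
- tack_tin: bystander plain steel tin, 44 mm across, 55 mm high, standing behind the mould's fixed half; origin at the centre of its underside
- glue_jar: bystander amber jar, 64 mm across, 90 mm high, beyond the sliding half; origin at the centre of its underside
- mug: bystander open steel cup, 72 mm across, 85 mm high; origin at the centre of its underside
- hammer: bystander hammer lying on the table; origin under its middle
- soles: bystander stack of two cork soles, about 260 mm long, 24 mm thick; origin under its middle
Not all that is in view belongs to the job. What is shaped like the part that bears tall_heel_mid but purple or red is not meant.

How it is judged:
By the outcome, as a careful person would: the job done as asked, in the order asked, and still so for the second after the job is handed in, with the robot touching nothing.
It also fails if it takes over 56 s, if anything falls off the work surface, if the arm or the gripper's body presses on something with over 40 N, if the wrist force passes 120 N, or if a joint passes its speed limit or range.

## Working session

There is one attempt and no reset: what is moved stays moved. The work goes in short steps, Python scripts to look and compute and a tool call to move; the robot and the scene stay as the last step left them, time stands still between calls to the robot, and variables do not carry over. Pictures are saved under pics/ and viewed, and the job is handed in when it is done.

Besides the shell and the picture viewer there is one more tool, called after "Emit:" as name(argument=value, ...) on one line, values as JSON. play_rows: Moves the arm, as the interface text tells. Its arguments: {"type":"object","properties":{"motion":{"type":"array","items":{"type":"array","items":{"type":"number"}}},"squeeze":{"type":"number"}},"required":["motion"]}

```bash
ls; mkdir -p pics; cat > h.py <<'E'
import numpy as np, cv2
from workcell import sensors, grab_frame, job_done, finder
def save(f,n): cv2.imwrite('pics/'+n+'.png',f['img'])
def cam(f):
    R=cv2.Rodrigues(np.array(f['rvec'],float))[0]; return R,np.array(f['tvec'],float).ravel()
def ray(f,p):
    R,t=cam(f); d=R.T@np.array([(p[0]-f['cx'])/f['fx'],(p[1]-f['cy'])/f['fy'],1.]); return -R.T@t,d
def atz(f,p,z):
    c,d=ray(f,p); return c+d*(z-c[2])/d[2]
def tri(obs):
    A=np.zeros((3,3));b=np.zeros(3);L=[]
    for f,p in obs:
        c,d=ray(f,p);d=d/np.linalg.norm(d);P=np.eye(3)-np.outer(d,d);A+=P;b+=P@c;L.append((c,P))
    x=np.linalg.solve(A,b); return x,[np.linalg.norm(P@(x-c)) for c,P in L]
def proj(f,X):
    R,t=cam(f);q=R@np.array(X,float)+t;return np.array([f['fx']*q[0]/q[2]+f['cx'],f['fy']*q[1]/q[2]+f['cy']])
E
python3 - <<'E'
from h import *
s=sensors.state();print(s)
a=grab_frame('side');b=grab_frame('top');save(a,'s0');save(b,'t0')
for n in ['mould','mould_pocket','lever_hinge','lever_grip','claw_bar','keeper','tall_heel_mid','low_heel_mid','cone_heel_mid','tack_tin','glue_jar','mug','hammer','soles']:
    for k,f in (('s',a),('t',b)):
        print(n,k,[(np.round(r['point'],1).tolist(),round(r['conf'],2)) for r in finder.spot_point(f,n)[:3]])
print(cam(a),cam(b),a['fx'],b['fx'], -cam(a)[0].T@cam(a)[1],-cam(b)[0].T@cam(b)[1])
print(sensors.state()['time_s'])
E
```

```text
pics
{'time_s': 0.0, 'qpos': array([-6.75518918e+01,  1.83500436e+01,  8.97067303e+01, -2.57156859e-03,
        7.20429824e+01, -1.14752646e+00]), 'qvel': array([ 0.00610882,  0.00424869, -0.158869  ,  0.0234156 , -0.01220447,
       -0.03289324]), 'effort': array([-2.53578459e-03, -4.12461805e+01, -2.31978071e+01,  7.25922128e-02,
        4.58117772e-02, -1.54101836e-04]), 'ee_pos': array([ 229.9119128 , -526.4065983 ,  173.43415493]), 'ee_rot': array([-89.74354891,  89.90021379, 113.85288071]), 'force': array([ 1.2355891 , -0.05938267, -0.49651949]), 'torque': array([ 0.02044778, -0.00541089, -0.03169018]), 'gripper_width': 91.2039762244271}
mould s [([309.1, 195.5], 0.64)]
mould t [([229.3, 181.6], 0.94)]
mould_pocket s [([324.2, 190.8], 0.71)]
mould_pocket t [([224.2, 168.0], 0.66)]
lever_hinge s [([296.9, 190.6], 0.79), ([298.0, 322.5], 0.41)]
lever_hinge t [([241.4, 194.0], 0.79)]
lever_grip s [([302.5, 161.7], 0.91), ([362.8, 381.8], 0.28)]
lever_grip t [([441.5, 260.3], 0.52), ([253.5, 180.6], 0.49)]
claw_bar s [([299.8, 162.6], 0.66)]
claw_bar t [([242.8, 187.3], 0.65)]
keep
[... 791 characters left out ...]
 0.57), ([223.6, 201.2], 0.37)]
soles s [([237.3, 145.2], 0.93), ([324.4, 285.7], 0.56), ([291.2, 178.3], 0.44)]
soles t [([115.2, 261.9], 0.77), ([351.4, 228.3], 0.39)]
(array([[ 0.99965037, -0.02573633, -0.0060641 ],
       [-0.02130769, -0.64830342, -0.76108387],
       [ 0.01565613,  0.76094699, -0.64862514]]), array([-461.92496388,   37.55728031, 1322.5048071 ])) (array([[ 0.02691027, -0.99963687,  0.0013986 ],
       [-0.99092764, -0.02686006, -0.13168504],
       [ 0.13167478,  0.00215777, -0.99129062]]), array([ -24.37647244,  468.72186822, 1081.72457703])) 481.53259766596085 418.4016175662258 [ 441.85841096 -993.89579035  883.59294302] [ 322.68958132  -14.11183677 1134.06117687]
1.5
```

View pics/s0.png

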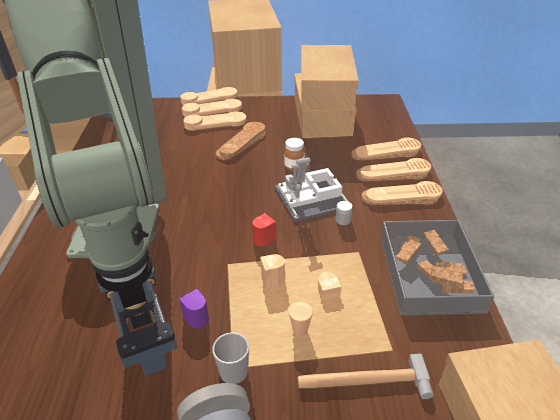

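View pics/t0.png

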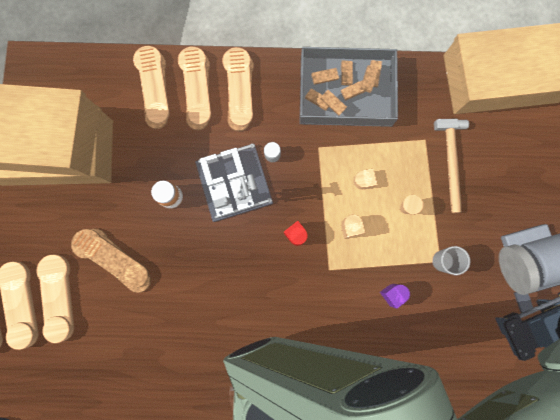

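The tall heel (natural wood) is at side (273,268) and top (353,226). The red and purple blocks are look-alikes. I'll zoom in on the mould next.

```bash
python3 - <<'E'
import cv2
a=cv2.imread('pics/s0.png');b=cv2.imread('pics/t0.png')
c=lambda i,x,y,w,h,s:cv2.resize(i[y:y+h,x:x+w],None,fx=s,fy=s,interpolation=cv2.INTER_CUBIC)
cv2.imwrite('pics/zs.png',c(a,255,130,110,95,7));cv2.imwrite('pics/zt.png',c(b,190,135,100,90,6.6))
cv2.imwrite('pics/zh.png',cv2.hconcat([c(a,240,245,100,100,4),c(b,325,160,100,100,4)]))
E
```

```text
(no output)
```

View pics/zs.png

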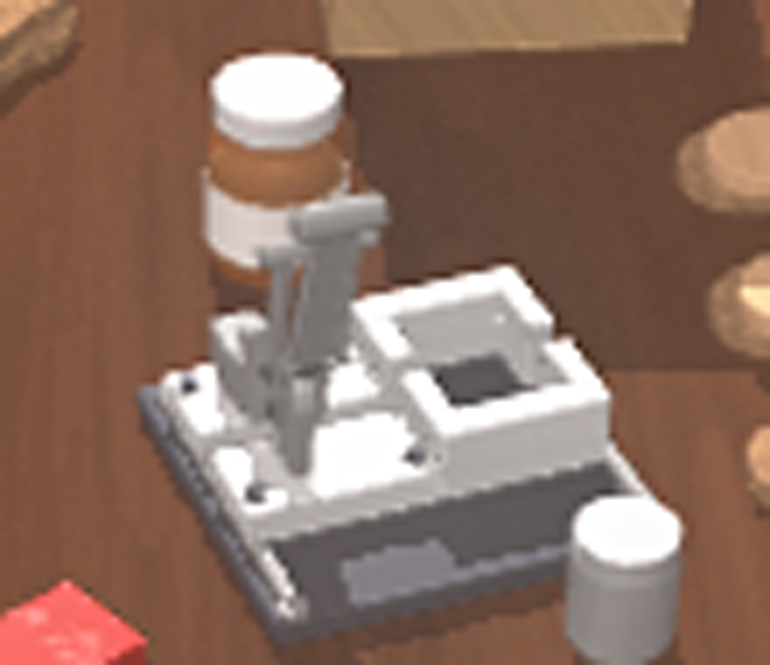

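View pics/zt.png

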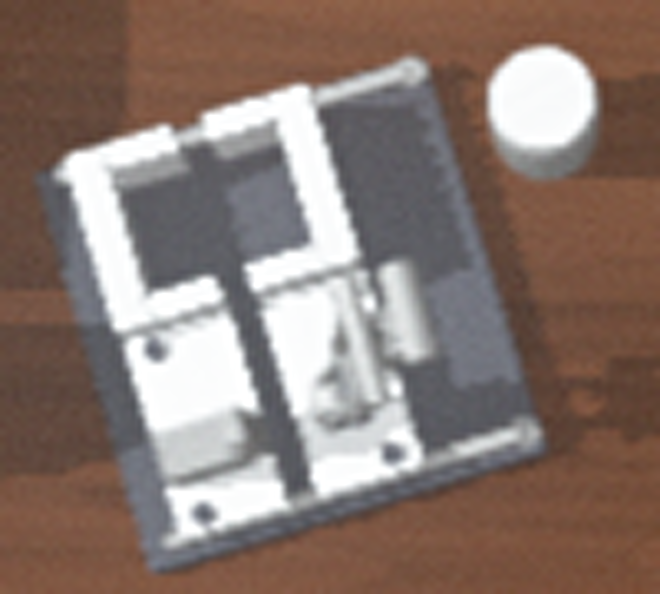

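View pics/zh.png

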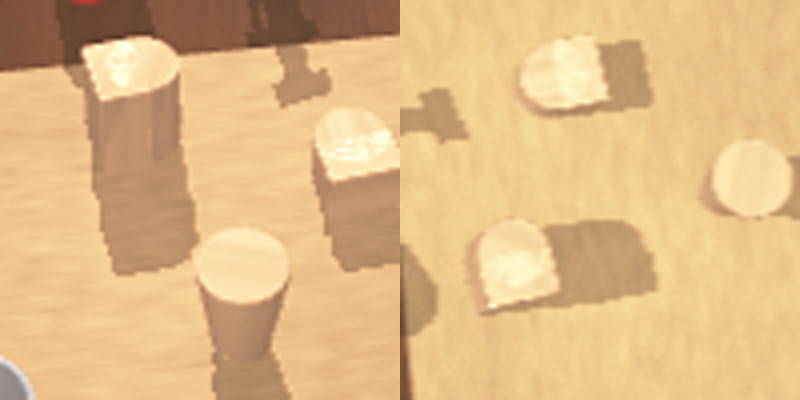

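```bash
cat > fit.py <<'E'
from h import *
from scipy.optimize import least_squares
import pickle
a=grab_frame('side');b=grab_frame('top');pickle.dump((a,b),open('f0.pkl','wb'))
Z=lambda x,y:(x/6.6+190-.5+.5/6.6,y/6.6+135-.5+.5/6.6)
S=lambda x,y:(x/7+255-.43,y/7+130-.43)
T=lambda x,y:((x-400)/4+325-.375,y/4+160-.375)
H=lambda x,y:(x/4+240-.375,y/4+245-.375)
pts=[(b,Z(547,445),(-88,-85,12)),(b,Z(425,60),(88,-85,12)),(b,Z(155,572),(-88,85,12)),(b,Z(40,175),(88,85,12)),
(b,Z(307,88),(76,-44,47)),(b,Z(357,257),(0,-44,47)),(b,Z(62,165),(76,55.5,47)),(b,Z(117,333),(0,55.5,47)),
(a,S(280,630),(-88,-85,12)),(a,S(137,390),(-88,85,12)),(a,S(608,400),(76,-44,47)),(a,S(437,432),(0,-44,47)),(a,S(510,268),(76,55.5,47)),(a,S(353,308),(0,55.5,47))]
def W(p,X):
    c,s=np.cos(p[2]),np.sin(p[2]);return np.array([p[0]+c*X[0]-s*X[1],p[1]+s*X[0]+c*X[1],X[2]])
def fit(pts,x0):
    r=least_squares(lambda p:np.concatenate([proj(f,W(p,X))-q for f,q,X in pts]),x0,loss='soft_l1')
    print(np.round(r.x[:2],1),np.degrees(r.x[2]));print(np.round([proj(f,W(r.x,X))-q for f,q,X in pts],1).tolist());return r.x
m=fit(pts,[580,120,.25])
for v in (a,b): fit([p for p in pts if p[0] is v],m)
R=m
hp=[(b,T(484,309),(-23,-27,65)),(b,T(559,291),(23,-27,65)),(b,T(512,218),(0,27,65)),
(a,H(83,47),(-23,-27,65)),(a,H(100,100),(23,-27,65))]
h0=atz(b,(353,226),65)
h=fit(hp,[h0[0],h0[1],-.2])
for k,f in (('s',a),('t',b)):
    print(k,proj(f,W(h,(0,0,32.5))),[ (n,np.round(proj(f,W(m,X)),1)) for n,X in (('hinge',(-55,-20,61)),('keeper',(-55,24,61)),('pocket',(38,0,12)))])
np.save('mh.npy',np.array([m,h]))
from scipy.spatial.transform import Rotation
print(Rotation.from_euler('xyz',sensors.state()['ee_rot'],degrees=True).as_matrix().round(2))
E
python3 fit.py
```

```text
[547.9 130.8] 19.9843517481012
[[-1.2, 0.0], [-2.6, -1.3], [-1.7, 0.5], [-3.2, 0.2], [1.1, -0.6], [2.2, 0.2], [2.6, -0.8], [2.6, 0.4], [0.0, -1.3], [-1.0, -1.0], [0.4, -0.0], [0.8, 1.4], [-0.4, 0.5], [-1.0, 0.2]]
[548.5 130.8] 19.64616816634546
[[0.0, -1.4], [-0.7, -1.1], [0.6, 0.0], [0.9, 1.4], [-0.1, 0.6], [-0.8, 0.2]]
[547.6 130.9] 20.151871546277917
[[-1.2, 0.0], [-2.8, -1.3], [-1.7, 0.7], [-3.3, 0.4], [0.9, -0.5], [2.1, 0.3], [2.4, -0.6], [2.6, 0.5]]
[ 434.4 -194. ] 281.52292173404453
[[1.2, -0.8], [0.1, 0.6], [-1.0, -0.2], [0.1, -0.4], [-0.4, 0.1]]
s [273.77034132 270.32491783] [('hinge', array([296.8, 188.4])), ('keeper', array([290.9, 179.8])), ('pocket', array([322.8, 190.7]))]
t [351.55689869 225.40591036] [('hinge', array([243. , 195.1])), ('keeper', array([226.9, 200.4])), ('pocket', array([227.4, 168.6]))]
[[ 0.    0.4  -0.92]
 [-0.   -0.92 -0.4 ]
 [-1.    0.    0.  ]]
```

```bash
python3 - <<'E'
import cv2
a=cv2.imread('pics/s0.png');b=cv2.imread('pics/t0.png')
c=lambda i,x,y,w,h,s:cv2.resize(i[y:y+h,x:x+w],None,fx=s,fy=s,interpolation=cv2.INTER_LANCZOS4)
def g(i,x,y,w,h,s):
    z=c(i,x,y,w,h,s)
    for k in range(0,w,5):
        cv2.putText(z,str(x+k),(k*s,8),0,.3,(0,255,255),1); cv2.line(z,(k*s,0),(k*s,h*s),(0,200,255) if k%10==0 else (120,120,0),1)
    for k in range(0,h,5):
        cv2.putText(z,str(y+k),(0,k*s+8),0,.3,(0,255,255),1); cv2.line(z,(0,k*s),(w*s,k*s),(0,200,255) if k%10==0 else (120,120,0),1)
    return z
cv2.imwrite('pics/zt2.png',g(b,193,140,55,50,12));cv2.imwrite('pics/zs2.png',g(a,290,150,65,50,12))
E
```

```text
(no output)
```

View pics/zt2.png

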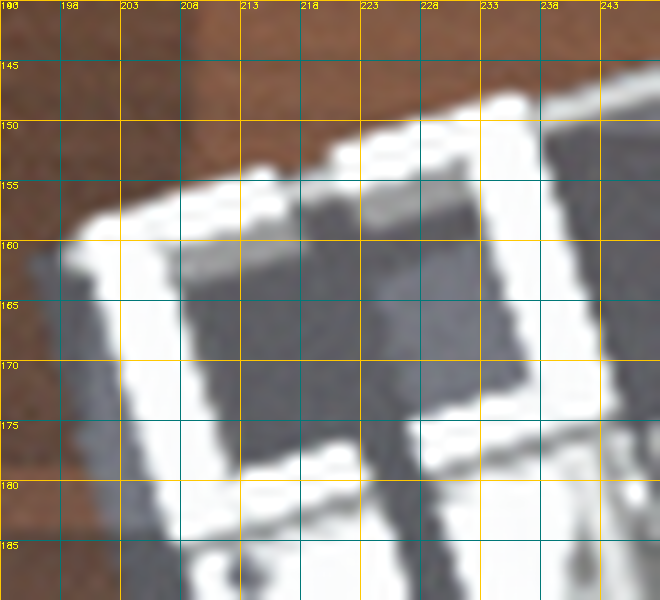

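View pics/zs2.png

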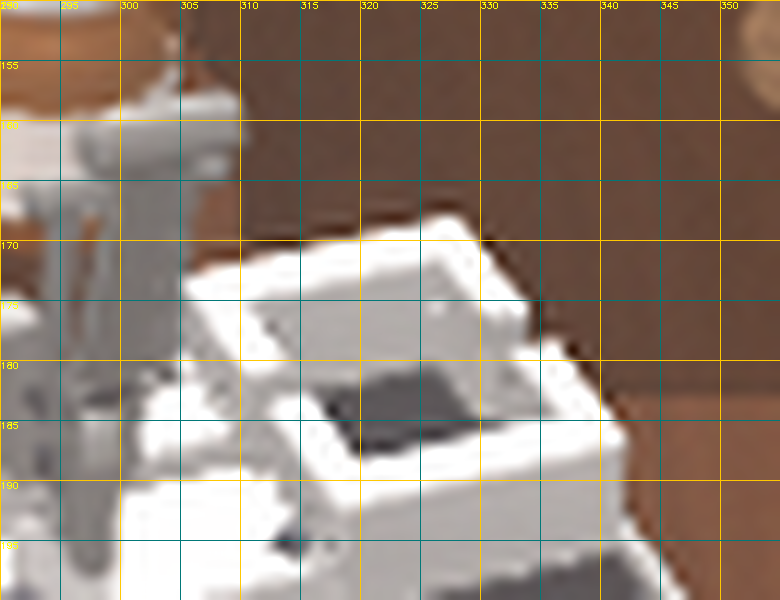

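```bash
cat > fit2.py <<'E'
from h import *
from scipy.optimize import least_squares
import pickle
a,b=pickle.load(open('f0.pkl','rb'))
def W(p,X):
    c,s=np.cos(p[2]),np.sin(p[2]);return np.array([p[0]+c*X[0]-s*X[1],p[1]+s*X[0]+c*X[1],X[2]])
def fit(pts,x0):
    r=least_squares(lambda p:np.concatenate([proj(f,W(p,X))-q for f,q,X in pts]),x0,loss='soft_l1')
    print(np.round(r.x[:2],1),np.degrees(r.x[2]));print(np.round([proj(f,W(r.x,X))-q for f,q,X in pts],1).tolist());return r.x
M=[(76,-44,47),(0,-44,47),(76,55.5,47),(0,55.5,47),(11,-30,47),(65,-30,47),(11,41.5,47),(65,41.5,47)]
t=[(237,148),(244,174.5),(199.5,158.5),(207.5,185.5),(237,172),(232,153.5),(212.5,179.5),(206.8,161)]
s=[(342,187),(318.5,192),(327.5,168),(305,174),(320,188),(337.5,184),(310,175),(325,171.5)]
o=-.5
A=[(a,np.array(q)+o,X) for q,X in zip(s,M)];B=[(b,np.array(q)+o,X) for q,X in zip(t,M)]
if __name__=='__main__':
    x0=[548,131,.34]
    m=fit(A+B,x0);fit(A,x0);fit(B,x0)
    for k,f in (('s',a),('t',b)):
        print(k,[ (n,np.round(proj(f,W(m,X)),1).tolist()) for n,X in (('hinge',(-55,-20,61)),('keeper',(-55,24,61)),('pocket',(38,0,12)),('o',(0,0,0)))])
        for q in (0.9,1.1,1.3,1.5,1.7): print(q,proj(f,W(m,(-55,-20-120*np.cos(q-.244),61+120*np.sin(q-.244)))).round(1))
    np.save('m.npy',m); 
    print('tin',W(m,(0,0,0)))
    for n,p,z in (('tin',(272.5,151),55),('jar',(167,195),90)):
        X=atz(b,p,z)-[m[0],m[1],0];c,s_=np.cos(m[2]),np.sin(m[2]);print(n,c*X[0]+s_*X[1],-s_*X[0]+c*X[1])
E
python3 fit2.py
```

```text
[548.2 136.6] 19.04291940931376
[[0.2, -0.8], [-0.5, -0.0], [0.4, -0.1], [-0.3, -0.9], [-0.4, 0.4], [-0.9, 0.4], [-0.1, -0.1], [1.5, -0.4], [-1.0, -0.2], [0.2, -0.2], [0.7, 0.1], [0.6, -0.1], [0.9, -0.0], [0.1, -0.4], [-0.4, 0.4], [-0.4, -0.1]]
[548.7 135.1] 20.302621693513455
[[0.4, -0.8], [0.1, 0.2], [-0.0, 0.0], [-0.5, -0.5], [-0.0, 0.6], [-0.7, 0.4], [-0.2, 0.2], [1.2, -0.3]]
[547.8 137.3] 18.319986463735464
[[-0.9, -0.0], [-0.0, 0.1], [0.7, -0.1], [0.3, -0.2], [0.8, 0.2], [0.2, -0.2], [-0.7, 0.4], [-0.4, -0.2]]
s [('hinge', [296.6, 187.0]), ('keeper', [291.0, 178.5]), ('pocket', [322.8, 189.6]), ('o', [311.0, 195.6])]
0.9 [310.4 185. ]
1.1 [308.2 176. ]
1.3 [305.4 167.6]
1.5 [302.3 160.1]
1.7 [299.  153.9]
t [('hinge', [240.5, 195.1]), ('keeper', [224.2, 200.1]), ('pocket', [225.5, 168.4]), ('o', [230.0, 182.2])]
0.9 [274.9 178.5]
1.1 [268.2 179. ]
1.3 [260.1 180.2]
1.5 [250.9 182.2]
1.7 [241.  184.7]
tin [548.1996205  136.64001195   0.        ]
tin 34.224824516734124 -134.8675040035574
jar -4.494825193111566 155.77708205981844
```

```bash
cat >> h.py <<'E'
def g(i,x,y,w,h,s):
    z=cv2.resize(i[y:y+h,x:x+w],None,fx=s,fy=s,interpolation=cv2.INTER_LANCZOS4)
    for k in range(0,w,5):
        cv2.putText(z,str(x+k),(k*s,8),0,.3,(0,0,255),1); cv2.line(z,(k*s,0),(k*s,h*s),(0,200,255) if k%10==0 else (120,120,0),1)
    for k in range(0,h,5):
        cv2.putText(z,str(y+k),(0,k*s+8),0,.3,(0,0,255),1); cv2.line(z,(0,k*s),(w*s,k*s),(0,200,255) if k%10==0 else (120,120,0),1)
    return z
E
python3 - <<'E'
from h import *;import pickle
a,b=pickle.load(open('f0.pkl','rb'))
x,r=tri([(a,(273.1,268.9)),(b,(353.3,226.1))]);print(x,r)
A=g(a['img'],255,250,40,45,9);B=g(b['img'],338,208,40,45,9)
cv2.imwrite('pics/zh2.png',cv2.hconcat([A,B]))
E
```

```text
[ 432.34866952 -197.20300681   40.78996075] [np.float64(0.5344371758788022), np.float64(0.5344371758788087)]
```

View pics/zh2.png

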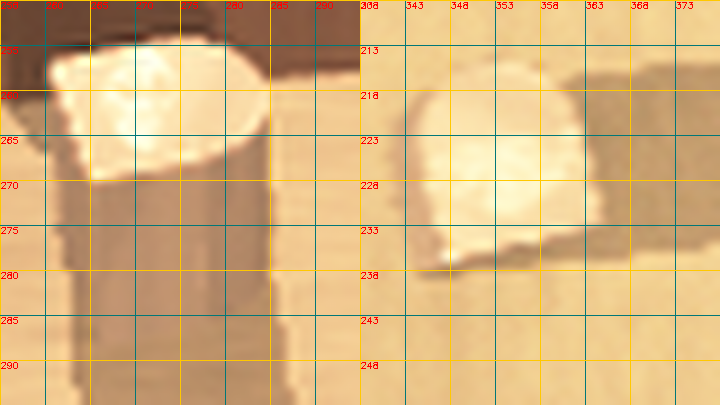

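```bash
python3 - <<'E'
from fit2 import *
o=np.array([-.5,-.5])
P=[(b,(347,237.2)+o,(-23,-27,65)),(b,(364.8,232.5)+o,(23,-27,65)),(a,(260.3,258)+o,(-23,-27,65)),(a,(266,270.3)+o,(23,-27,65))]
h=fit(P,[434,-194,-1.37])
fit(P[:2],h);fit(P[2:],h)
m=np.load('m.npy')
print(W(m,(38,5.75,0)),W(m,(38,7,0)))
# outline check
v=b['img'].copy();u=a['img'].copy()
th=np.linspace(0,np.pi,15)
D=[(-23,-27),(23,-27)]+[(23*np.cos(t),4+23*np.sin(t)) for t in th]
for im,f in ((v,b),(u,a)):
    cv2.polylines(im,[np.array([proj(f,W(h,(x,y,65)))*16 for x,y in D]).astype(int)],True,(255,0,0),1,shift=4)
cv2.imwrite('pics/ho.png',cv2.hconcat([cv2.resize(u[245:295,250:300],None,fx=8,fy=8),cv2.resize(v[205:255,330:380],None,fx=8,fy=8)]))
E
```

```text
[ 434.3 -191.8] -72.90218949584592
[[0.7, 0.0], [0.1, -0.1], [-0.0, -1.2], [-0.1, -0.2]]
[ 434.3 -191.1] -73.75289622607134
[[0.3, -0.1], [-0.3, 0.1]]
[ 434.3 -193.6] -71.9540782562766
[[-0.1, -0.5], [0.1, 0.5]]
[582.24395999 154.47384074   0.        ] [581.83611456 155.65543378   0.        ]
```

View pics/ho.png

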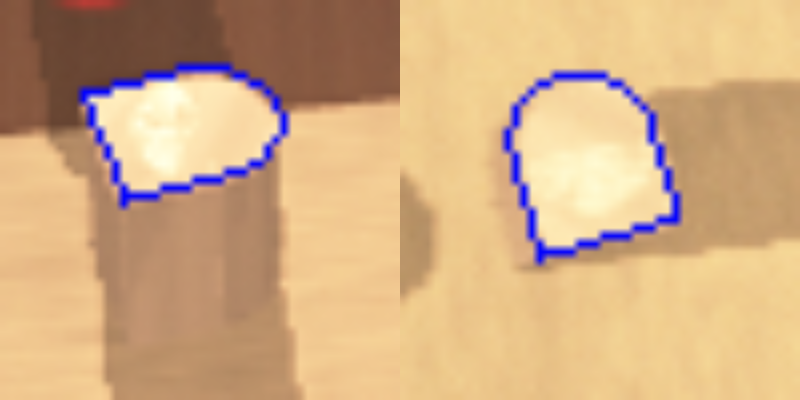

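Emit:
play_rows(motion=[[0.204,0.334,-0.04,1.44,1],[0.204,0.334,-0.04,1.44,1],[0.204,0.334,-0.04,1.44,1],[0.204,0.334,-0.04,1.44,1],[0.204,0.334,-0.04,1.44,1],[0.204,0.334,-0.04,1.44,1],[0.204,0.334,-0.04,1.44,1],[0.204,0.334,-0.04,1.44,1]], squeeze=15)

```text
time_s: 2.27
ee_pos: [403.7, -242.2, 140.5]
ee_rot: [69.5, 89.9, -29.3]
force: [1.3, -0.9, 0.4]
gripper_width: 91.2
```

```bash
cat >> h.py <<'E'
from scipy.spatial.transform import Rotation
def st():
    s=sensors.state();R=Rotation.from_euler('xyz',s['ee_rot'],degrees=True).as_matrix()
    print('t',round(s['time_s'],2),'pos',s['ee_pos'].round(1),'yaw',round(np.degrees(np.arctan2(R[1,1],R[0,1])),1),'F',s['force'].round(1),'w',round(s['gripper_width'],1),'q',s['qpos'].round(0));return s
E
python3 -c "
from h import *;st()"
```

```text
t 2.27 pos [ 403.7 -242.2  140.5] yaw -8.8 F [ 1.3 -0.9  0.4] w 91.2 q [-32.  10. 106.   0.  64. -24.]
```

Emit:
play_rows(motion=[[0.031,0.05,-0.03,0.44,1],[0.031,0.05,-0.05,0.44,1],[0.031,0.05,-0.05,0.44,1],[0.031,0.05,-0.05,0.44,1],[0.031,0.05,-0.05,0.44,1],[0.031,0.05,-0.05,0.44,1],[0.031,0.05,-0.05,0.44,1],[0.031,0.05,-0.05,0.44,1]])

```text
time_s: 2.93
ee_pos: [434.1, -194.3, 90.8]
ee_rot: [54.7, 89.9, -19.3]
force: [-0.7, -0.4, 0.4]
gripper_width: 91.1
```

```bash
python3 -c "
from h import *;st()
a=grab_frame('side');b=grab_frame('top')
cv2.imwrite('pics/a1.png',cv2.hconcat([cv2.resize(a['img'][180:320,200:340],(400,400)),cv2.resize(b['img'][165:285,285:405],(400,400))]))"
```

```text
t 2.93 pos [ 434.1 -194.3   90.8] yaw 16.0 F [-0.7 -0.4  0.4] w 91.1 q [-26.  14. 109.   0.  57. -42.]
```

View pics/a1.png

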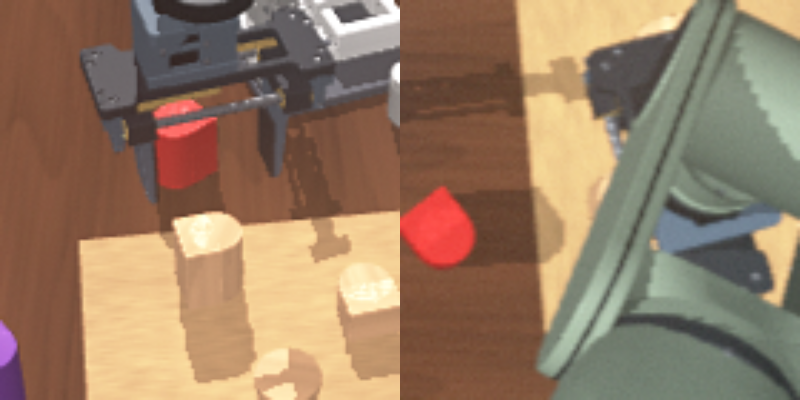

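Emit:
play_rows(motion=[[0,0,-0.03,0,1],[0,0,-0.051,0,1],[0,0,-0.051,0,1],[0,0,-0.051,0,0.4],[0,0,-0.051,0,0.4],[0,0,-0.051,0,0.4],[0,0,-0.051,0,0.4],[0,0,-0.051,0,0.4]], squeeze=20)

```text
time_s: 3.7
ee_pos: [434.7, -194.3, 40.3]
ee_rot: [49.7, 89.9, -24.2]
force: [-0.5, 0.2, -0.6]
gripper_width: 60.7
```

```bash
python3 -c "
from h import *;st()
a=grab_frame('side')
cv2.imwrite('pics/a2.png',cv2.resize(a['img'][180:320,200:340],(560,560)))"
```

```text
t 3.7 pos [ 434.7 -194.3   40.3] yaw 16.1 F [-0.5  0.2 -0.6] w 60.7 q [-25.  17. 113.   0.  49. -42.]
```

View pics/a2.png

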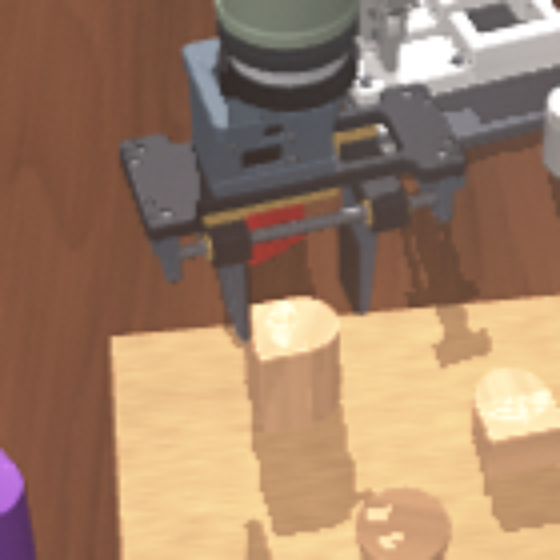

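```bash
python3 -c "
from h import *
a=grab_frame('side')
u=np.array([np.cos(np.radians(16)),np.sin(np.radians(16)),0]);v=np.array([-u[1],u[0],0])
c=np.array([434.7,-194.3,40.3])
for s in (-1,1):
  for w in (-16,16):
    p=c+u*s*30.5+v*w
    q=proj(a,p);print(s,w,(q-[200,180])*4)
h=np.array([434.3,-193,65]);
for s in(-27,27): print((proj(a,h+u*s)-[200,180])*4)
"
```

```text
-1 -16 [253.64460708 383.05085618]
-1 16 [239.28477789 345.5106167 ]
1 -16 [351.99773762 359.89280749]
1 16 [335.85596527 323.25018652]
[249.98130861 332.29808166]
[337.40507131 312.26000702]
```

```bash
python3 -c "
from h import *
a=grab_frame('side');b=grab_frame('top')
u=np.array([np.cos(np.radians(16)),np.sin(np.radians(16)),0]);v=np.array([-u[1],u[0],0])
c=np.array([434.1,-194.3,90.8])
for s in (-1,1):
  for w in (-16,16):
    print('a1',s,w,(proj(a,c+u*s*45.5+v*w)-[200,180])*400/140)
st()
im=a['img'].copy();c=np.array([434.7,-194.3,40.3])
for s in (-1,1):
  for w in (-16,16):
    cv2.circle(im,tuple((proj(a,c+u*s*30.5+v*w)*16).astype(int)),16,(0,0,255),-1,shift=4)
h=np.array([434.3,-193,65])
cv2.imwrite('pics/a3.png',cv2.resize(im[220:300,230:310],(560,560),interpolation=cv2.INTER_CUBIC))
cv2.imwrite('pics/a3t.png',cv2.resize(b['img'][180:270,310:400],(560,560),interpolation=cv2.INTER_CUBIC))"
```

```text
a1 -1 -16 [160.29483809 234.86106784]
a1 -1 16 [150.14030795 207.98664679]
a1 1 -16 [268.22592549 210.24448215]
a1 1 16 [256.05839126 184.35095734]
t 3.9 pos [ 434.1 -194.    39.7] yaw 16.1 F [-0.1  0.1 -0.2] w 44.7 q [-25.  17. 113.   0.  49. -42.]
```

View pics/a3.png

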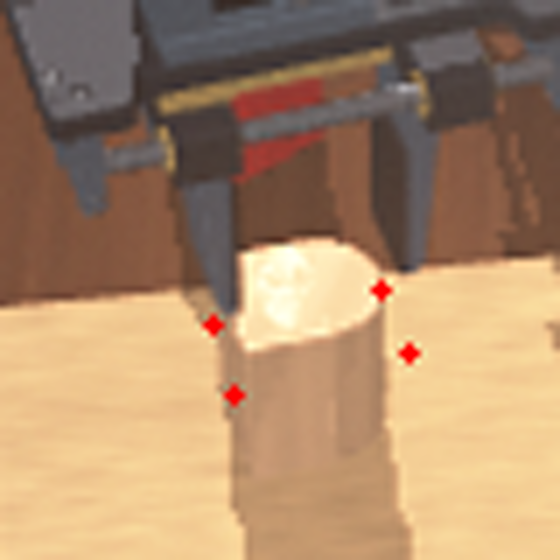

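View pics/a3t.png

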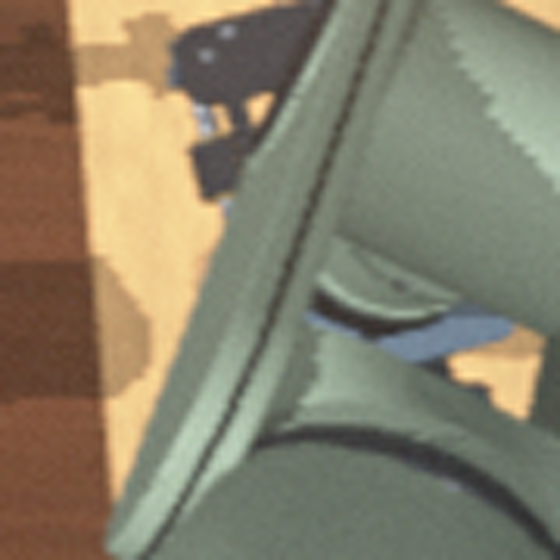

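```bash
python3 -c "
from h import *
a=grab_frame('side');st();b=grab_frame('top');st()
for p in ((262.6,264.6),(287.9,258.3)):
  for z in (40,60,75): print(p,z,atz(a,p,z).round(1))
im=a['img']
cv2.imwrite('pics/a4.png',cv2.resize(im[220:300,230:310],(560,560),interpolation=cv2.INTER_CUBIC))
"
```

```text
t 3.95 pos [ 434.1 -194.    39.6] yaw 16.1 F [-0.4 -0.4 -0.2] w 40.5 q [-25.  17. 113.   0.  49. -42.]
t 4.0 pos [ 434.  -193.9   39.5] yaw 16.1 F [-0.3  0.4 -0.5] w 37.6 q [-25.  17. 113.   0.  49. -42.]
(262.6, 264.6) 40 [ 407.6 -181.3   40. ]
(262.6, 264.6) 60 [ 408.4 -200.6   60. ]
(262.6, 264.6) 75 [ 409. -215.   75.]
(287.9, 258.3) 40 [ 469.5 -162.    40. ]
(287.9, 258.3) 60 [ 468.8 -181.7   60. ]
(287.9, 258.3) 75 [ 468.3 -196.5   75. ]
```

View pics/a4.png

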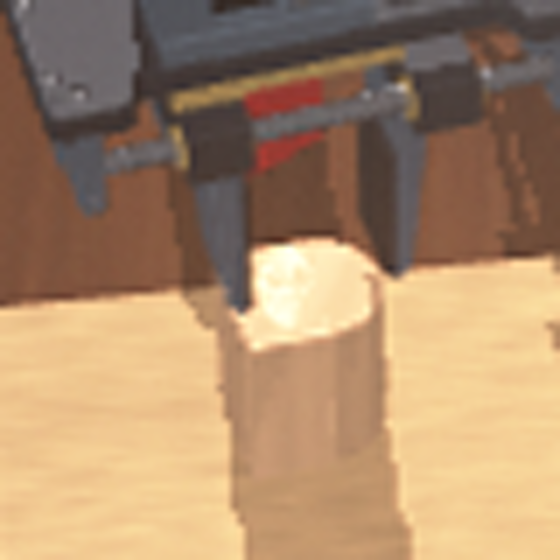

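```bash
python3 -c "
from h import *
a=grab_frame('side');b=grab_frame('top')
x,r=tri([(a,(293.9,230.7)),(b,(346.2,206.5))]);print(x,r);st()
cv2.imwrite('pics/a5.png',cv2.hconcat([cv2.resize(a['img'][200:300,220:320],(400,400)),cv2.resize(b['img'][170:270,310:410],(400,400))]))
"
```

```text
[ 476.71802908 -164.28401103  131.53765284] [np.float64(6.732195733840567), np.float64(6.732195733840775)]
t 4.1 pos [ 434.  -193.9   39.4] yaw 16.1 F [ 0.8 -0.4  0.9] w 36.5 q [-25.  17. 113.   0.  49. -42.]
```

View pics/a5.png

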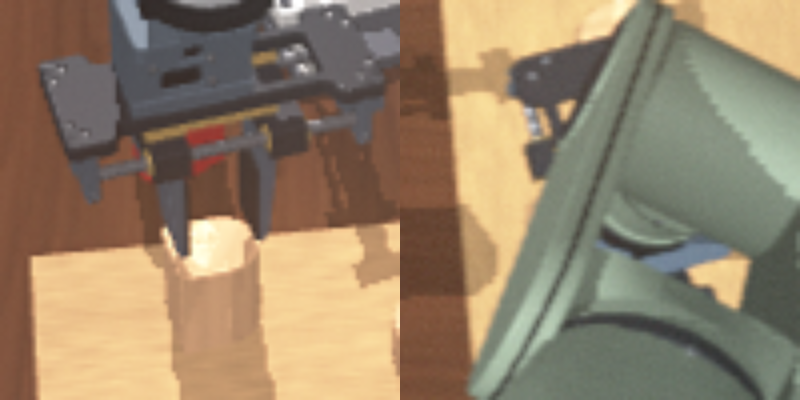

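```bash
python3 -c "
from fit2 import *
print(tri([(a,(259.8,257.5)),(b,(346.5,236.7))]),tri([(a,(265.5,269.8)),(b,(364.3,232))]))
u=np.array([.4,-.92,0]);v=np.array([.92,.4,0])
c=np.array([229.9,-526.4,173.4])
im=a['img'].copy();im2=b['img'].copy()
for s in (-1,1):
  for w in (-16,16):
   for z in (0,60,150):
    p=c+u*s*45.5+v*w+[0,0,z]
    cv2.circle(im,tuple((proj(a,p)*16).astype(int)),16,(0,0,255-z),-1,shift=4)
    cv2.circle(im2,tuple((proj(b,p)*16).astype(int)),16,(0,0,255-z),-1,shift=4)
cv2.imwrite('pics/a6.png',cv2.hconcat([cv2.resize(im[270:410,80:220],(400,400)),cv2.resize(im2[220:360,420:560],(400,400))]))
"
```

```text
(array([ 401.81354224, -176.73371849,   59.92415501]), [np.float64(0.2765658322903476), np.float64(0.2765658322904261)]) (array([ 415.2538472 , -221.56980019,   64.1919424 ]), [np.float64(0.1951711606664518), np.float64(0.19517116066656398)])
```

View pics/a6.png

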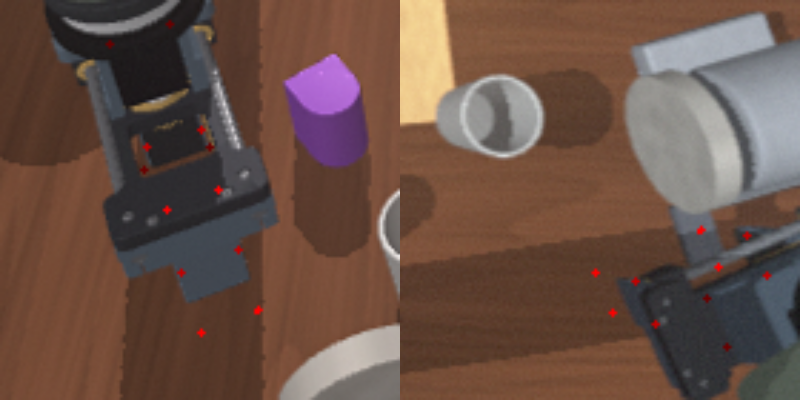

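Emit:
play_rows(motion=[[0,0,0.02,0,1],[0,0,0.02,0,1],[0,0,0.02,0,1],[0,0,0.02,0,1],[0,0,0.02,0,1],[0,0,0.02,0,1],[0,0,0.02,0,1],[0,0,0.02,0,1]])

```text
time_s: 4.77
ee_pos: [433.8, -193.9, 59.0]
ee_rot: [-137.1, 90.0, 149.0]
force: [-0.2, 0.2, 0.3]
gripper_width: 87.2
```

```bash
python3 -c "
from h import *;st()
a=grab_frame('side')
u=np.array([np.cos(np.radians(16)),np.sin(np.radians(16)),0]);v=np.array([-u[1],u[0],0])
s=st();c=s['ee_pos'];im=a['img'].copy()
for s in (-1,1):
  for w in (-16,16):
   for z in (0,30):
    cv2.circle(im,tuple((proj(a,c+u*s*45.5+v*w+[0,0,z])*16).astype(int)),8,(0,255*(z>0),255),-1,shift=4)
cv2.imwrite('pics/a7.png',cv2.resize(im[190:300,220:330],(700,700),interpolation=cv2.INTER_CUBIC))
"
```

```text
t 4.77 pos [ 433.8 -193.9   59. ] yaw 16.1 F [-0.2  0.2  0.3] w 87.2 q [-25.  16. 112.   0.  52. -42.]
t 4.82 pos [ 433.9 -193.9   59.1] yaw 16.1 F [ 0.4 -1.   0.6] w 90.0 q [-25.  16. 112.   0.  52. -42.]
```

View pics/a7.png

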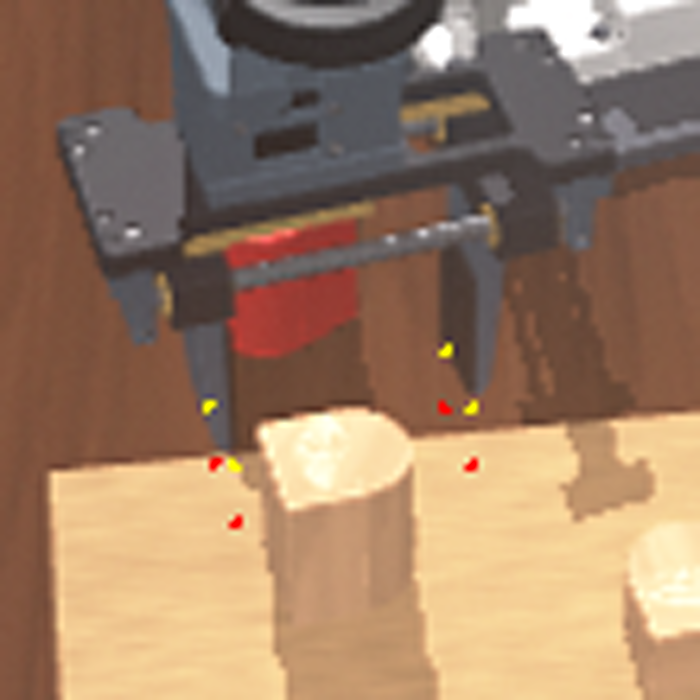

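Emit:
play_rows(motion=[[0,0,-0.02,0,1],[0,0,-0.035,0,1],[0,0,-0.045,0,1],[0,0,-0.045,0,1],[0,0,-0.045,0,1],[0,0,-0.045,0,1],[0,0,-0.045,0,1],[0,0,-0.045,0,1]])

```text
time_s: 5.48
ee_pos: [434.6, -194.2, 15.1]
ee_rot: [51.1, 89.9, -22.8]
force: [1.2, -0.6, -0.3]
gripper_width: 91.1
```

```bash
python3 -c "
from h import *
a=grab_frame('side')
u=np.array([np.cos(np.radians(16)),np.sin(np.radians(16)),0]);v=np.array([-u[1],u[0],0])
s=st();c=s['ee_pos'];im=a['img'].copy()
for s in (-1,1):
  for w in (-16,16):
   for z in (0,33):
    cv2.circle(im,tuple((proj(a,c+u*s*45.5+v*w+[0,0,z])*16).astype(int)),8,(0,255*(z>0),255),-1,shift=4)
cv2.imwrite('pics/a8.png',cv2.resize(im[190:300,220:330],(700,700),interpolation=cv2.INTER_CUBIC))
"
```

```text
t 5.53 pos [ 434.5 -194.2   15. ] yaw 16.1 F [ 0.3 -0.3  0.4] w 91.3 q [-25.  19. 115.   0.  46. -42.]
```

View pics/a8.png

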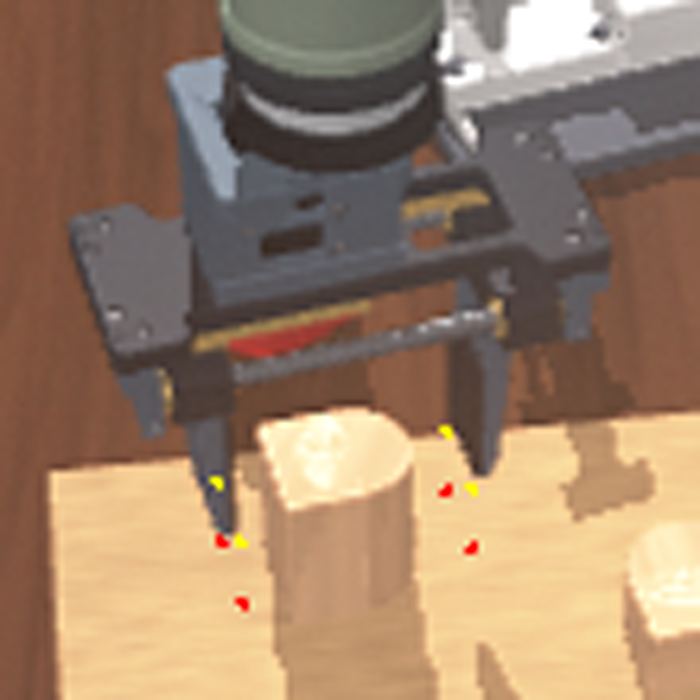

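Emit:
play_rows(motion=[[0,0,-0.009,0,1],[0,0,-0.009,0,0.45],[0,0,-0.009,0,0.45],[0,0,-0.009,0,0.45],[0,0,-0.009,0,0.45],[0,0,-0.009,0,0.45],[0,0,-0.009,0,0.45],[0,0,-0.009,0,0.45]], squeeze=20)

```text
time_s: 6.2
ee_pos: [434.1, -194.0, 5.5]
ee_rot: [57.9, 90.0, -16.0]
force: [-0.0, 0.0, -0.1]
gripper_width: 54.3
```

```bash
python3 -c "
from h import *
a=grab_frame('side');a=grab_frame('side')
u=np.array([np.cos(np.radians(16)),np.sin(np.radians(16)),0]);v=np.array([-u[1],u[0],0])
s=st()
im=a['img']
cv2.imwrite('pics/a9.png',cv2.resize(im[190:300,220:330],(700,700),interpolation=cv2.INTER_CUBIC))
"
```

```text
t 6.3 pos [ 434.1 -194.     5.5] yaw 16.1 F [-0.2  0.   1.1] w 54.3 q [-25.  20. 116.   0.  44. -42.]
```

View pics/a9.png

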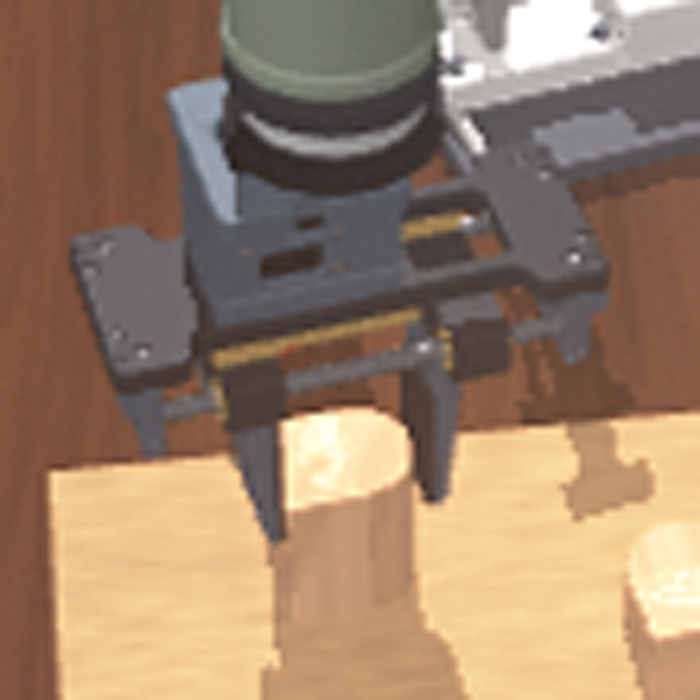

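Emit:
play_rows(motion=[[0,0,0.03,0,0.45],[0,0,0.07,0,0.45],[0.01,0,0.11,-0.12,0.45],[0.04,0.03,0.115,-0.24,0.45],[0.08,0.06,0.115,-0.36,0.45],[0.11,0.09,0.115,-0.48,0.45],[0.14,0.12,0.115,-0.6,0.45],[0.17,0.15,0.115,-0.72,0.45]])

```text
time_s: 6.97
ee_pos: [591.1, -56.4, 120.4]
ee_rot: [22.7, 90.0, -92.7]
force: [0.2, -1.4, -0.5]
gripper_width: 53.9
```

```bash
python3 -c "
from h import *
a=grab_frame('side')
s=st()
im=a['img']
cv2.imwrite('pics/a10.png',cv2.resize(im[100:300,200:400],(700,700),interpolation=cv2.INTER_CUBIC))
"
```

```text
t 7.02 pos [597.7 -50.5 120.2] yaw -25.5 F [ 6.6  3.2 -0.1] w 53.9 q [-6. 22. 91.  0. 66. 19.]
```

View pics/a10.png

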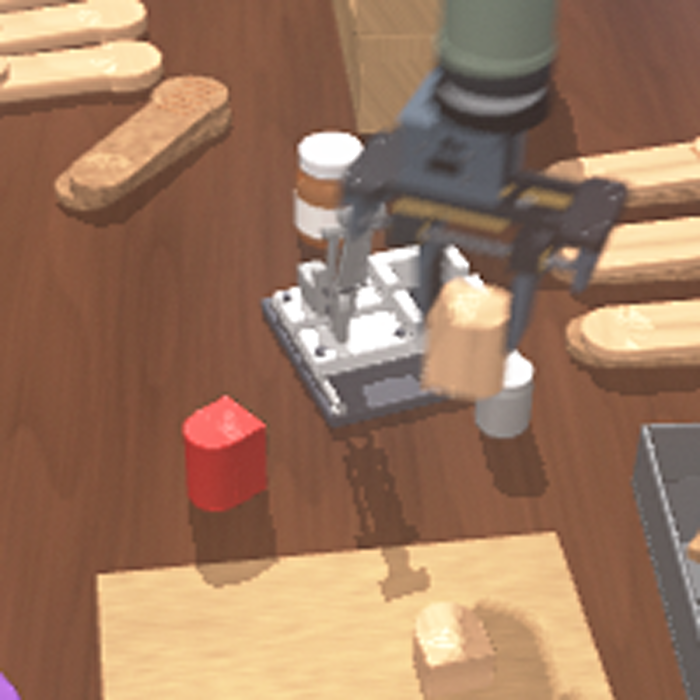

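Emit:
play_rows(motion=[[0.01,0.01,0,-0.1,0.45],[0.02,0.02,0,-0.2,0.45],[0.03,0.03,0,-0.3,0.45],[0.04,0.04,0,-0.4,0.45],[0.045,0.05,0,-0.5,0.45],[0.05,0.058,0,-0.6,0.45],[0.05,0.058,0,-0.7,0.45],[0.05,0.058,0,-0.8,0.45]])

```text
time_s: 7.68
ee_pos: [640.0, 0.8, 119.8]
ee_rot: [-16.9, 89.9, -177.9]
force: [-0.1, 1.0, -1.2]
gripper_width: 54.0
```

```bash
python3 -c "
from h import *
a=grab_frame('side')
a=grab_frame('side');b=grab_frame('top')
s=st()
cv2.imwrite('pics/a11.png',cv2.hconcat([cv2.resize(a['img'][120:240,270:390],(400,400),interpolation=cv2.INTER_CUBIC),cv2.resize(b['img'][80:220,200:340],(400,400))]))
"
```

```text
t 7.83 pos [6.399e+02 2.000e-01 1.201e+02] yaw -70.6 F [-0.6  0.1 -0.7] w 53.8 q [-1. 26. 85. -0. 69. 70.]
```

View pics/a11.png

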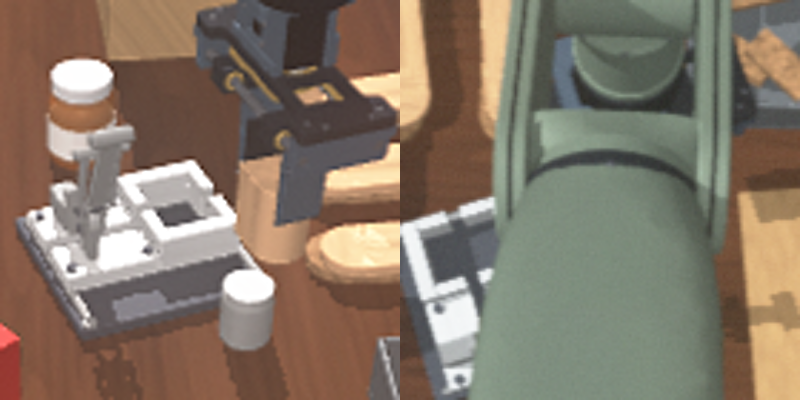

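```bash
cat >> h.py <<'E'
th_=np.linspace(0,np.pi,15)
D=[(-23,-27),(23,-27)]+[(23*np.cos(t),4+23*np.sin(t)) for t in th_]
def Wp(p,X):
    c,s=np.cos(p[2]),np.sin(p[2]);return np.array([p[0]+c*X[0]-s*X[1],p[1]+s*X[0]+c*X[1],X[2]])
def drawblock(im,f,x,y,yaw,zb,tilt=0,zp=50):
    # yaw deg of heel y-axis minus 90 ; tilt about heel y axis at height zp
    t=np.radians(tilt)
    def q(X,Y,Z):
        Z0=Z-zp; X2=X*np.cos(t)+Z0*np.sin(t); Z2=-X*np.sin(t)+Z0*np.cos(t)+zp
        return proj(f,Wp((x,y,np.radians(yaw)),(X2,Y,Z2+zb)))
    for z in (0,65):
        cv2.polylines(im,[(np.array([q(X,Y,z) for X,Y in D])*16).astype(int)],True,(255,0,0) if z else (0,0,255),1,shift=4)
E
python3 -c "
from h import *
a=grab_frame('side')
s=st();im=cv2.resize(a['img'],None,fx=4,fy=4,interpolation=cv2.INTER_CUBIC)
f=dict(a);
for k in('fx','fy','cx','cy'): f[k]=a[k]*4
y=-70.6
c=s['ee_pos']
drawblock(im,f,c[0],c[1],y-90,c[2]-5.5)
cv2.imwrite('pics/a12.png',im[480:960,1200:1680])
"
```

```text
t 7.88 pos [6.399e+02 2.000e-01 1.201e+02] yaw -70.6 F [-0.3 -0.2 -1.2] w 54.1 q [-1. 26. 85. -0. 69. 70.]
```

View pics/a12.png

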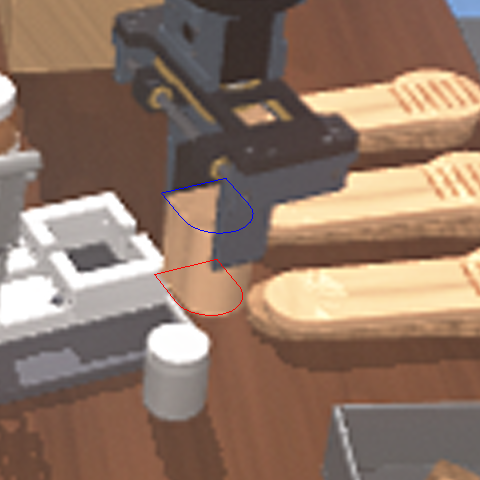

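```bash
python3 -c "
from h import *
a=grab_frame('side')
s=st();im=cv2.resize(a['img'],None,fx=4,fy=4,interpolation=cv2.INTER_CUBIC)
f=dict(a);
for k in('fx','fy','cx','cy'): f[k]=a[k]*4
y=-70.6
c=s['ee_pos'];o=[]
for tilt,l in ((5,0),(5,2),(9,0)):
  i2=im.copy();d=l*np.array([.94,.34])
  drawblock(i2,f,c[0]+d[0],c[1]+d[1],y-90,c[2]-5.5,tilt)
  o.append(cv2.resize(i2[630:830,1330:1480],None,fx=1.7,fy=1.7))
cv2.imwrite('pics/a13.png',cv2.hconcat(o))
"
```

```text
t 7.93 pos [6.400e+02 1.000e-01 1.202e+02] yaw -70.7 F [-0.4 -0.2 -0.9] w 53.8 q [-1. 26. 85. -0. 69. 70.]
```

View pics/a13.png

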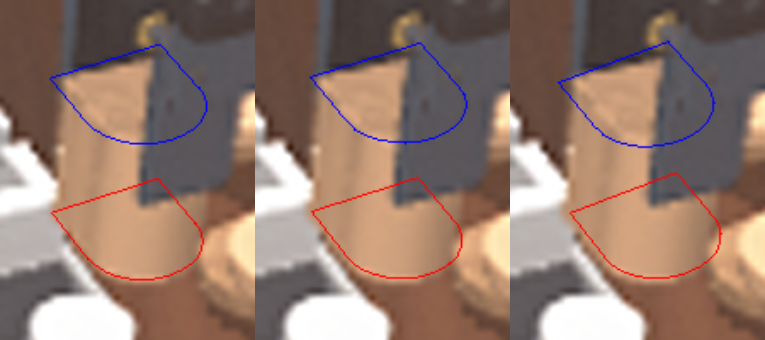

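Emit:
play_rows(motion=[[-0.004,0.01,0,0,0.45],[-0.012,0.03,0,0,0.45],[-0.021,0.055,0,0,0.45],[-0.031,0.08,0,0,0.45],[-0.042,0.105,0,0,0.45],[-0.052,0.13,0,0,0.45],[-0.06,0.147,0,0,0.45],[-0.063,0.153,0,0,0.45]])

```text
time_s: 8.6
ee_pos: [575.4, 156.2, 120.5]
ee_rot: [-70.6, 89.9, 128.8]
force: [-0.9, 0.2, 0.3]
gripper_width: 54.0
```

Emit:
play_rows(motion=[[0,0,-0.01,0,0.45],[0,0,-0.02,0,0.45],[0,0,-0.03,0,0.45],[0,0,-0.04,0,0.45],[0,0,-0.05,0,0.45],[0,0,-0.057,0,0.45],[0,0,-0.06,0,0.45],[0,0,-0.06,0,0.45]])

```text
time_s: 9.27
ee_pos: [576.7, 152.8, 59.2]
ee_rot: [-2.0, 89.9, -162.8]
force: [0.7, 0.3, -0.6]
gripper_width: 54.0
```

```bash
cat > v.py <<'E'
from h import *
import sys
a=grab_frame('side');s=st();im=cv2.resize(a['img'],None,fx=5,fy=5,interpolation=cv2.INTER_CUBIC)
x,y=int(sys.argv[2]),int(sys.argv[3])
f=dict(a)
for k in('fx','fy','cx','cy'): f[k]=a[k]*5
if len(sys.argv)>4:
    l,t=float(sys.argv[4]),float(sys.argv[5]);c=s['ee_pos'];d=l*np.array([.945,.326])
    drawblock(im,f,c[0]+d[0],c[1]+d[1],-160.7,c[2]-5.5,t)
cv2.imwrite('pics/%s.png'%sys.argv[1],im[y*5:y*5+600,x*5:x*5+600])
E
python3 v.py a14 260 110 3 5
```

```text
t 9.32 pos [577.2 153.1  60. ] yaw -70.8 F [ 0.5 -0.5 -1.1] w 53.9 q [14. 25. 96. -0. 59. 85.]
```

View pics/a14.png

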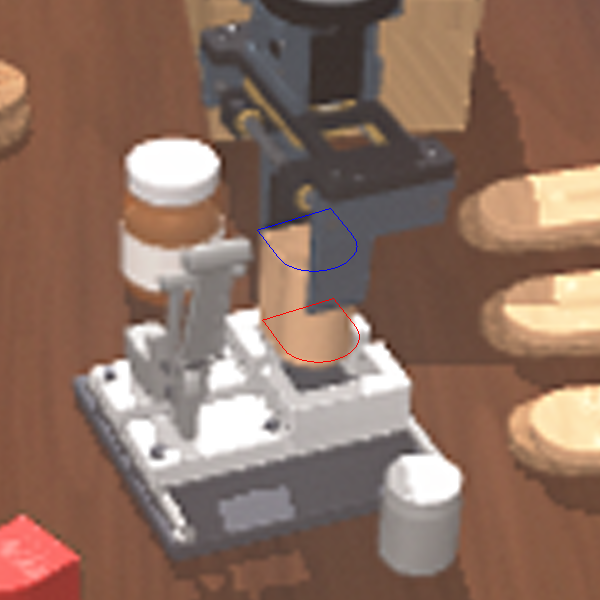

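Emit:
play_rows(motion=[[0,0,-0.005,0,0.45],[0,0,-0.01,0,0.45],[0,0,-0.015,0,0.45],[0,0,-0.02,0,0.45],[0,0,-0.025,0,0.45],[0,0,-0.03,0,0.45],[0,0,-0.034,0,0.45],[0,0,-0.034,0,0.45]])

```text
time_s: 9.98
ee_pos: [577.1, 153.3, 25.4]
ee_rot: [-3.3, 90.0, -164.1]
force: [1.2, 0.4, -0.7]
gripper_width: 53.9
```

```bash
python3 v.py a15 260 110 
```

```text
t 10.03 pos [577.2 153.4  25.9] yaw -70.8 F [ 0.6  1.  -0.5] w 53.8 q [14. 28. 98. -0. 54. 85.]
```

View pics/a15.png

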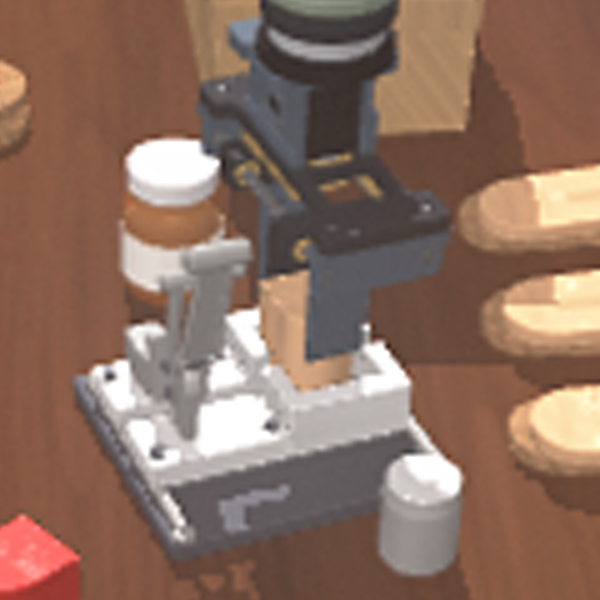

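Emit:
play_rows(motion=[[0,0,-0.002,0,0.45],[0,0,-0.004,0,0.45],[0,0,-0.005,0,0.45],[0,0,-0.006,0,0.45],[0,0,-0.007,0,0.45],[0,0,-0.008,0,0.45],[0,0,-0.009,0,0.45],[0,0,-0.009,0,0.45]])

```text
time_s: 10.7
ee_pos: [577.3, 153.3, 17.5]
ee_rot: [157.8, 90.0, -3.0]
force: [0.5, 0.7, -0.2]
gripper_width: 54.0
```

```bash
python3 v.py a16 260 110 
```

```text
t 10.75 pos [577.4 153.4  17.5] yaw -70.8 F [ 0.6  1.  -0.3] w 54.3 q [14. 28. 99. -0. 53. 85.]
```

View pics/a16.png

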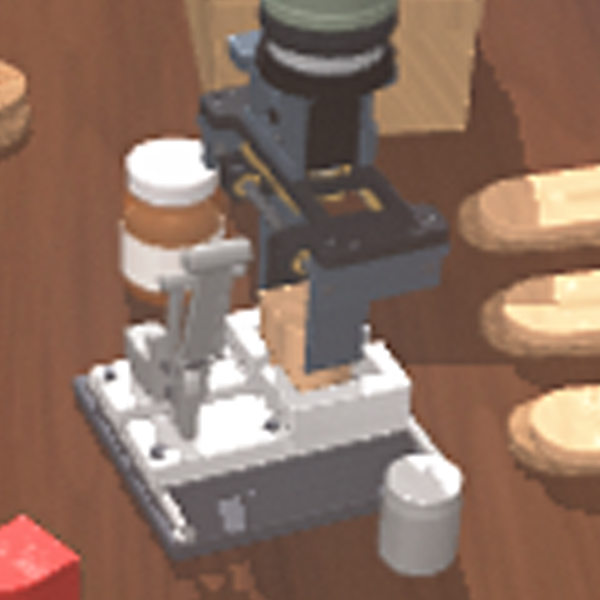

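Emit:
play_rows(motion=[[0,0,-0.001,0,0.45],[0,0,-0.001,0,0.45],[0,0,-0.002,0,0.45],[0,0,-0.002,0,0.45],[0,0,-0.003,0,0.45],[0,0,-0.003,0,0.45],[0,0,-0.003,0,0.45],[0,0,-0.003,0,0.45]])

```text
time_s: 11.42
ee_pos: [577.5, 153.4, 17.4]
ee_rot: [174.6, 89.9, 13.8]
force: [-4.3, -0.8, 15.8]
gripper_width: 53.8
```

Emit:
play_rows(motion=[[0,0,0.002,0,0.45],[0,0,0.002,0,0.68],[0,0,0.002,0,0.72],[0,0,0.002,0,0.76],[0,0,0.002,0,0.8],[0,0,0.002,0,0.8],[0,0,0.01,0,0.8],[0,0,0.03,0,0.8]])

```text
time_s: 12.08
ee_pos: [574.9, 152.7, 42.3]
ee_rot: [-4.4, 89.6, -165.2]
force: [-0.3, -0.2, 0.2]
gripper_width: 72.9
```

Emit:
play_rows(motion=[[0,0,0.04,0,0.8],[0,0,0.08,0,0.8],[0,0,0.12,0,0.8],[0,0,0.15,0,0.6],[0,0,0.15,0,0.4],[0.016,-0.045,0.15,0,0],[0.03,-0.09,0.15,0,0],[0.042,-0.12,0.15,0,0]])

```text
time_s: 12.75
ee_pos: [618.2, 34.6, 194.8]
ee_rot: [121.5, 90.0, -39.2]
force: [1.0, 0.1, -0.3]
gripper_width: 42.9
```

```bash
python3 v.py a17 260 110; python3 -c "
from h import *
b=grab_frame('top');cv2.imwrite('pics/b17.png',cv2.resize(b['img'][120:240,170:310],(700,600),interpolation=cv2.INTER_CUBIC))" 
```

```text
t 12.8 pos [621.3  26.  194.3] yaw -71.0 F [ 2.4 -6.   0.4] w 38.9 q [ 2. 22. 81. -0. 77. 73.]
```

View pics/a17.png

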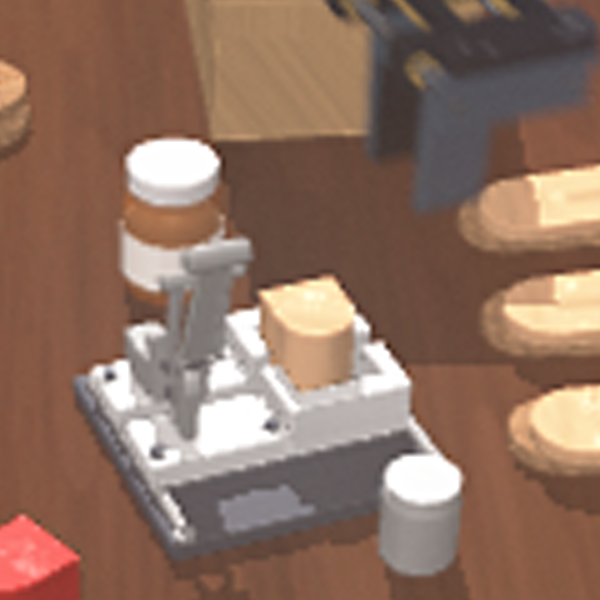

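View pics/b17.png

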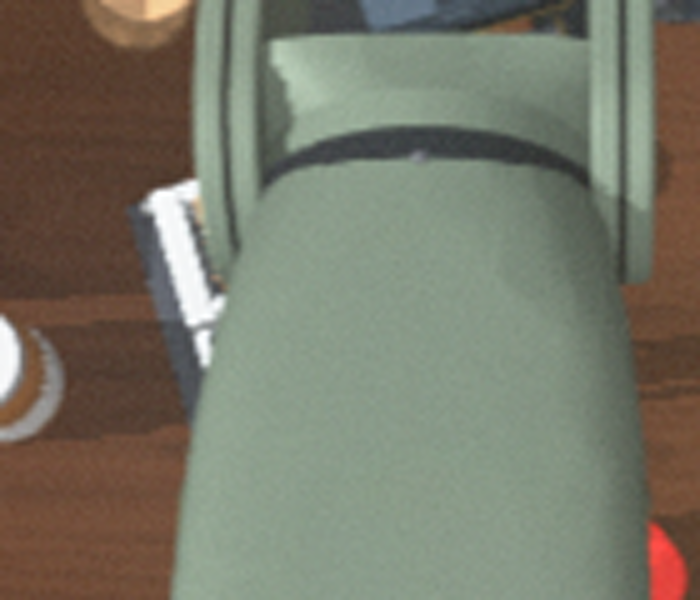

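Emit:
play_rows(motion=[[-0.03,-0.01,0,0,0],[-0.06,-0.013,0,0,0],[-0.09,-0.013,0,0,0],[-0.09,-0.013,0,0,0],[-0.09,-0.013,0,0,0],[-0.09,-0.013,0,0,0],[-0.09,-0.013,0,0,0],[-0.09,-0.013,0,0,0]])

```text
time_s: 13.52
ee_pos: [529.5, 22.6, 194.2]
ee_rot: [151.7, 90.0, -9.1]
force: [-0.6, -0.9, -1.0]
gripper_width: 0.4
```

```bash
cat > v2.py <<'E'
from h import *
import sys
m=np.load('m.npy')
def mould(p):
    d=np.array(p[:2])-m[:2];c,s=np.cos(m[2]),np.sin(m[2]);return np.array([c*d[0]+s*d[1],-s*d[0]+c*d[1]]).round(1)
def wm(x,y,z=0): return Wp(m,(x,y,z)).round(1)
if __name__=='__main__':
    a=grab_frame('side');s=st();print('mould',mould(s['ee_pos']))
    im=cv2.resize(a['img'],None,fx=5,fy=5,interpolation=cv2.INTER_CUBIC)
    x,y=int(sys.argv[2]),int(sys.argv[3])
    c=s['ee_pos']
    if len(sys.argv)>4:
      for h in (0,20,30,40): 
        p=tuple((proj(a,c+[0,0,h])*5).astype(int));cv2.circle(im,p,2,(0,0,255),-1)
    cv2.imwrite('pics/%s.png'%sys.argv[1],im[y*5:y*5+600,x*5:x*5+600])
E
python3 v2.py a18 250 80 1; python3 -c "
from h import *
b=grab_frame('top');cv2.imwrite('pics/b18.png',cv2.resize(b['img'][120:240,170:310],(700,600),interpolation=cv2.INTER_CUBIC))"
```

```text
t 13.57 pos [529.3  22.5 194.1] yaw -70.8 F [ 0.2 -0.1 -0.3] w 0.1 q [ 1. 14. 94. -0. 73. 72.]
mould [ -55.1 -101.7]
```

View pics/a18.png

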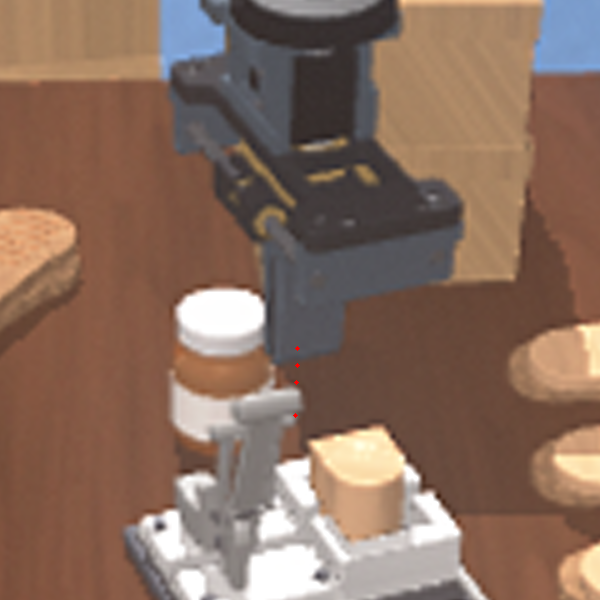

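View pics/b18.png

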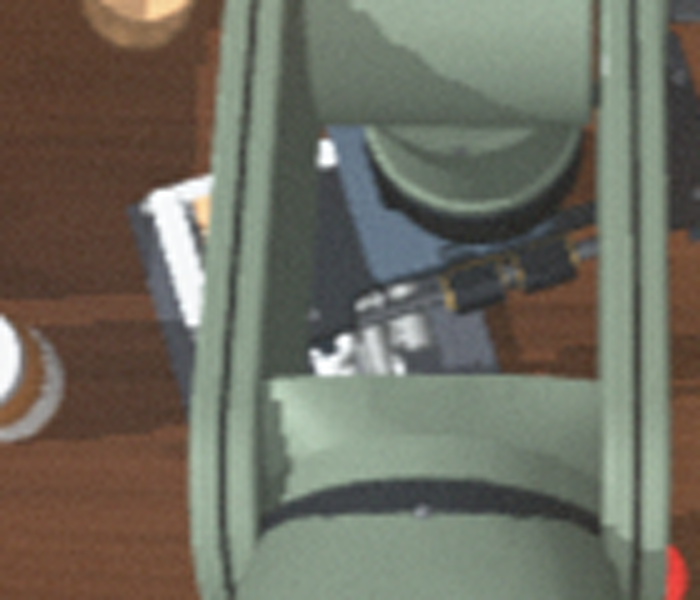

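```bash
python3 -c "
from v2 import *
a=grab_frame('side');b=grab_frame('top')
x,r=tri([(a,(301.5,122)),(b,(272,175))]);print(x,r,mould(x))
for n in (0,35): print(proj(b,[529.3,22.5,194+n+75]),proj(a,[529.3,22.5,194+n+75]))
cv2.imwrite('pics/b19.png',cv2.resize(b['img'][150:210,230:310],(800,600),interpolation=cv2.INTER_CUBIC))
cv2.imwrite('pics/a19.png',cv2.resize(a['img'][90:170,270:350],(600,600),interpolation=cv2.INTER_CUBIC))
"
```

```text
[504.68407899  11.63049267 317.25416731] [np.float64(2.593677172553064), np.float64(2.593677172552969)] [ -81.9 -104. ]
[267.73632914 167.15593665] [309.94550037 137.44072439]
[267.13806011 163.11582244] [310.38274266 124.73107363]
```

View pics/b19.png

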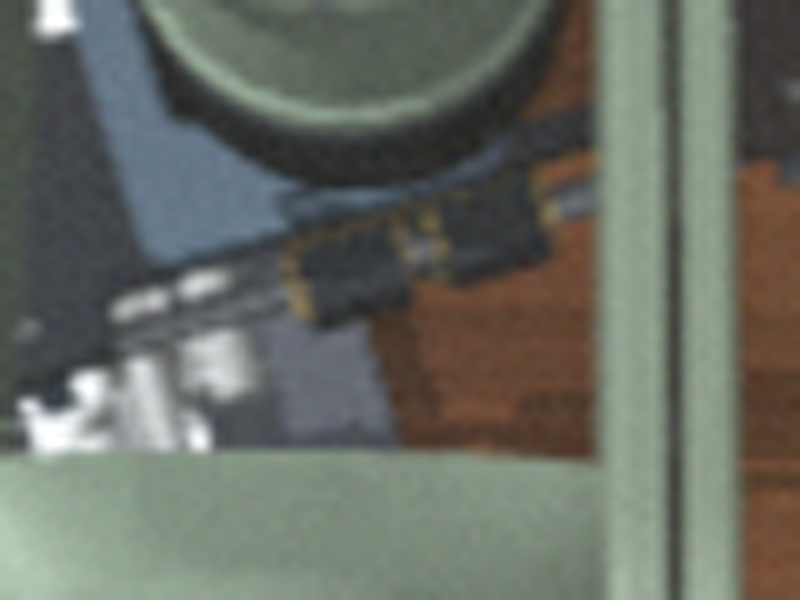

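View pics/a19.png

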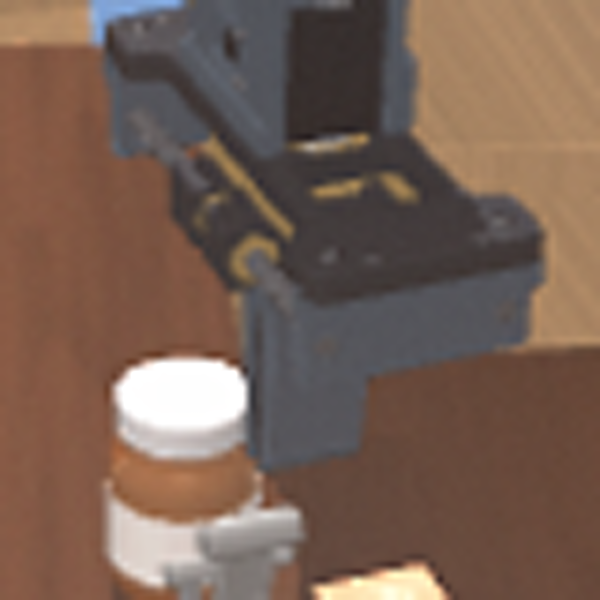

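Emit:
play_rows(motion=[[-0.003,-0.001,-0.035,0,0],[-0.003,-0.001,-0.07,0,0],[-0.003,-0.001,-0.075,0,0],[-0.006,0.008,-0.075,0,0],[-0.009,0.017,-0.075,0,0],[-0.012,0.026,-0.075,0,0],[-0.015,0.035,-0.075,0,0],[-0.017,0.041,-0.075,0,0]])

```text
time_s: 14.38
ee_pos: [512.2, 64.8, 121.1]
ee_rot: [164.9, 89.8, 4.2]
force: [0.0, -0.1, 0.6]
gripper_width: 0.7
```

```bash
python3 v2.py a20 250 80
```

```text
t 14.43 pos [511.6  65.5 120.8] yaw -70.7 F [ 0.5  0.3 -0.2] w 0.7 q [  6.  15. 102.   0.  62.  77.]
mould [-57.8 -55.3]
```

View pics/a20.png

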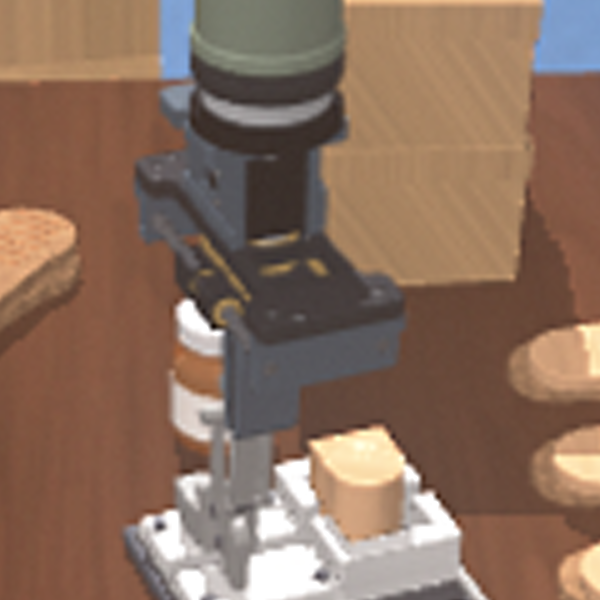

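Emit:
play_rows(motion=[[-0.001,0.002,0,0,0],[-0.001,0.004,0,0,0],[-0.002,0.006,0,0,0],[-0.003,0.008,0,0,0],[-0.003,0.009,0,0,0],[-0.003,0.01,0,0,0],[-0.004,0.011,0,0,0],[-0.004,0.011,0,0,0]])

```text
time_s: 15.1
ee_pos: [508.9, 71.0, 119.6]
ee_rot: [95.9, 89.6, -64.9]
force: [3.2, -10.5, 0.0]
gripper_width: 0.4
```

```bash
python3 v2.py a21 250 80; python3 -c "
from h import *
b=grab_frame('top');cv2.imwrite('pics/b21.png',cv2.resize(b['img'][150:230,200:300],(700,560),interpolation=cv2.INTER_CUBIC))"
```

```text
t 15.15 pos [508.9  71.  119.6] yaw -70.7 F [ 3.7 -9.9  0.4] w 0.6 q [  7.  15. 102.  -0.  62.  78.]
mould [-58.6 -49.2]
```

View pics/a21.png

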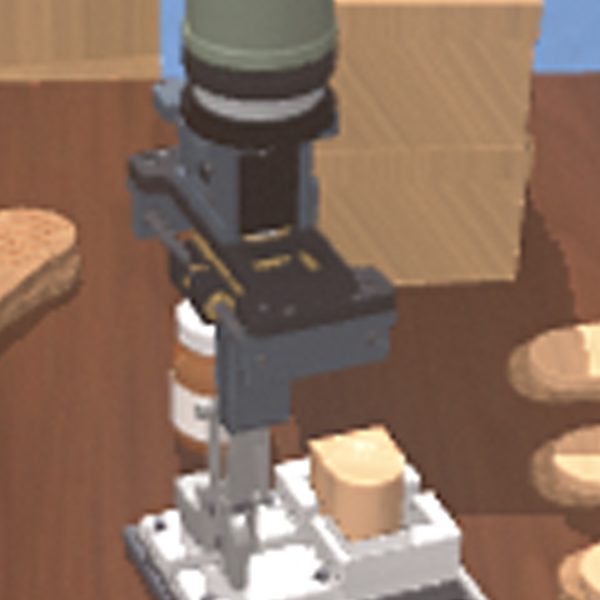

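View pics/b21.png

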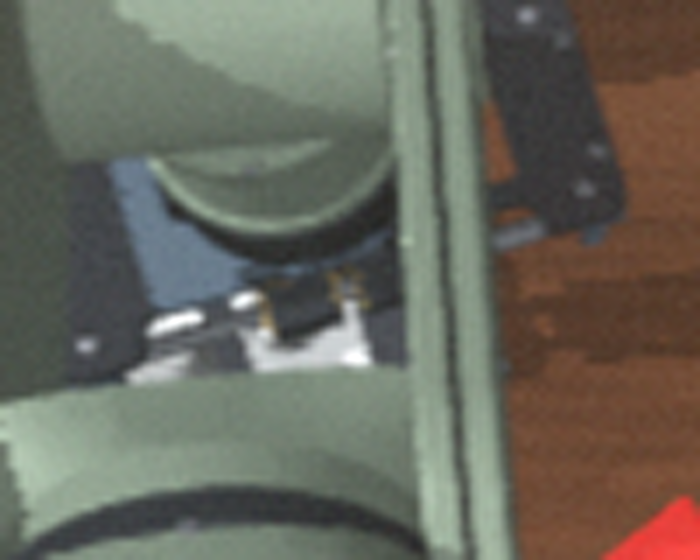

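Emit:
play_rows(motion=[[0.004,-0.012,0,0,0],[0.008,-0.024,0,0,0],[0.008,-0.024,0.04,0,0],[0.008,-0.024,0.06,0,0],[-0.01,-0.03,0.06,0,0],[-0.024,-0.035,0.06,0,0],[-0.024,-0.035,0.06,0,0],[-0.024,-0.035,0.06,0,0]])

```text
time_s: 15.87
ee_pos: [483.3, 38.9, 179.5]
ee_rot: [-133.0, 90.0, 66.1]
force: [-0.1, 0.0, 0.9]
gripper_width: 0.6
```

```bash
python3 v2.py a22 245 90 1; python3 -c "
from h import *
b=grab_frame('top');cv2.imwrite('pics/b22.png',cv2.resize(b['img'][150:230,200:300],(700,560),interpolation=cv2.INTER_CUBIC))"
```

```text
t 15.92 pos [483.9  39.2 179.4] yaw -70.9 F [-0.4  0.2 -0.2] w 0.4 q [  3.  10. 100.   0.  70.  74.]
mould [-92.6 -71.2]
```

View pics/a22.png

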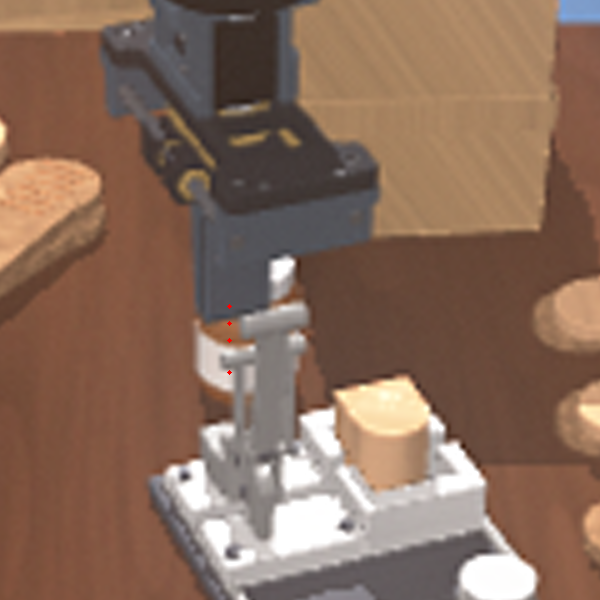

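View pics/b22.png

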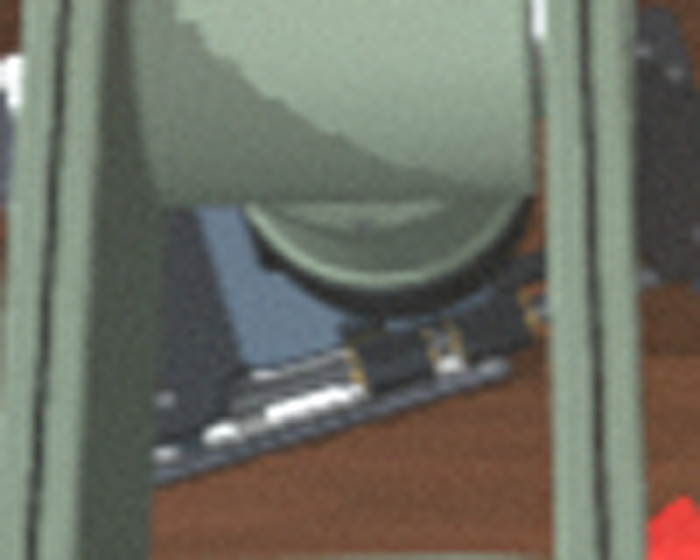

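```bash
python3 -c "
from v2 import *
a=grab_frame('side')
P=lambda x,y,z:((proj(a,wm(x,y,z))-[245,90])*5).round(0)
print('grip L',P(-73,-32.5,180),'R',P(-37,-32.5,180))
for y in (-24,-20,-16): print('bar',y,P(-79,y,152),P(-31,y,152))
c=mould([483.9,39.2])
for dx in (-16,-13,16,19): print('fing',dx,P(c[0]+dx,c[1]-9,179.4+36))
"
```

```text
grip L [238. 326.] R [300. 312.]
bar -24 [221. 363.] [303. 346.]
bar -20 [218. 359.] [301. 342.]
bar -16 [216. 356.] [298. 338.]
fing -16 [207. 329.]
fing -13 [212. 328.]
fing 16 [266. 316.]
fing 19 [271. 315.]
```

Emit:
play_rows(motion=[[-0.005,0.007,-0.03,0,0],[-0.005,0.007,-0.06,0,0],[-0.005,0.007,-0.089,0,0],[-0.005,0.007,-0.089,0,0],[-0.008,0.015,-0.089,0,0],[-0.01,0.022,-0.089,0,0],[-0.012,0.028,-0.089,0,0],[-0.012,0.028,-0.089,0,0]])

```text
time_s: 16.68
ee_pos: [472.3, 68.8, 92.0]
ee_rot: [175.4, 89.8, 14.7]
force: [-0.0, 0.6, -0.0]
gripper_width: 0.4
```

```bash
python3 v2.py a23 245 90 1; python3 -c "
from h import *
b=grab_frame('top');cv2.imwrite('pics/b23.png',cv2.resize(b['img'][150:230,200:300],(700,560),interpolation=cv2.INTER_CUBIC))"
```

```text
t 16.73 pos [472.3  68.3  91.9] yaw -70.7 F [-0.8 -0.8  0.4] w 0.3 q [  7.  14. 109.  -0.  57.  78.]
mould [-94.  -39.9]
```

View pics/a23.png

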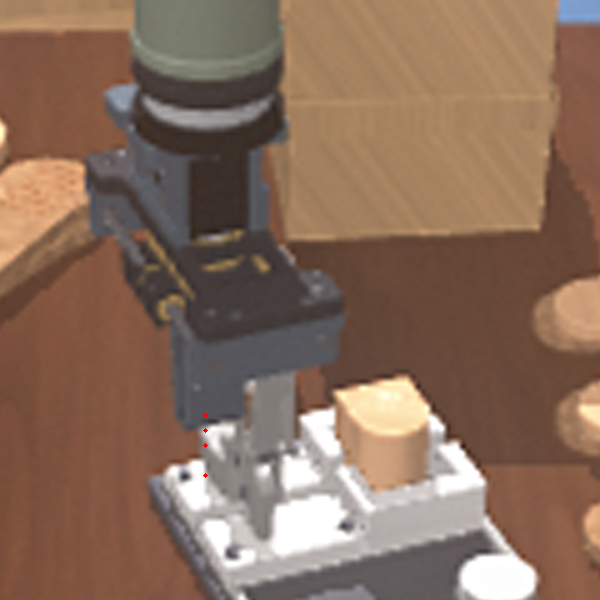

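View pics/b23.png

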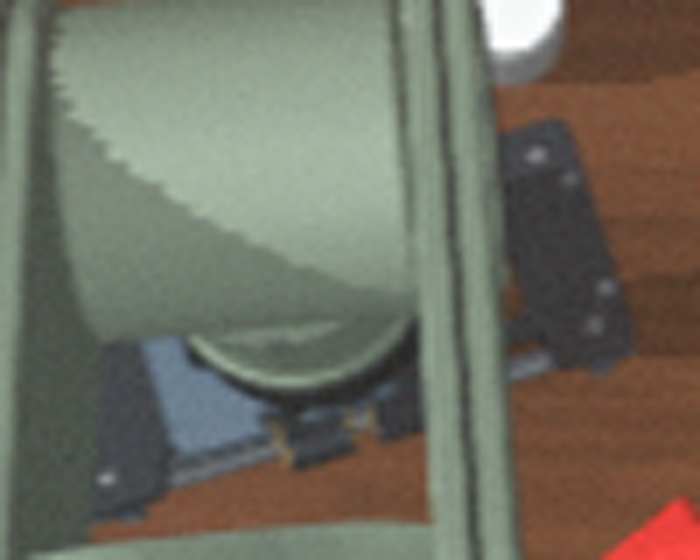

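Emit:
play_rows(motion=[[-0.001,0.004,0,0,0],[-0.003,0.008,0,0,0],[-0.004,0.012,0,0,0],[-0.006,0.016,0,0,0],[-0.007,0.02,0,0,0],[-0.008,0.024,0,0,0],[-0.01,0.028,0,0,0],[-0.01,0.028,0,0,0]])

```text
time_s: 17.45
ee_pos: [461.0, 96.0, 90.3]
ee_rot: [-33.6, 90.0, 165.6]
force: [0.2, -0.1, -0.7]
gripper_width: 0.7
```

```bash
python3 v2.py a24 245 90 1
```

```text
t 17.5 pos [461.2  95.7  90.3] yaw -70.8 F [-0.4  0.3  0.3] w 0.8 q [ 10.  13. 110.  -0.  57.  81.]
mould [-95.6 -10.3]
```

View pics/a24.png

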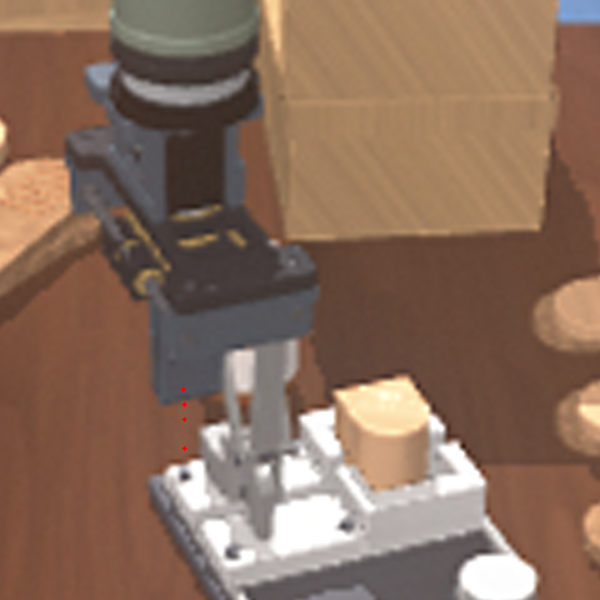

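Emit:
play_rows(motion=[[-0.001,0.004,-0.002,0,0],[-0.002,0.008,-0.004,0,0],[-0.003,0.012,-0.006,0,0],[-0.004,0.016,-0.008,0,0],[-0.005,0.02,-0.01,0,0],[-0.007,0.024,-0.01,0,0],[-0.008,0.028,-0.01,0,0],[-0.008,0.028,-0.01,0,0]])

```text
time_s: 18.17
ee_pos: [453.2, 124.0, 80.4]
ee_rot: [-92.7, 90.0, 106.5]
force: [0.5, 0.4, -0.2]
gripper_width: 0.6
```

```bash
python3 v2.py a25 245 90 1
```

```text
t 18.22 pos [453.4 123.7  80.5] yaw -70.8 F [-0.  -0.8 -0.1] w 0.4 q [ 14.  14. 111.  -0.  55.  85.]
mould [-93.8  18.7]
```

View pics/a25.png

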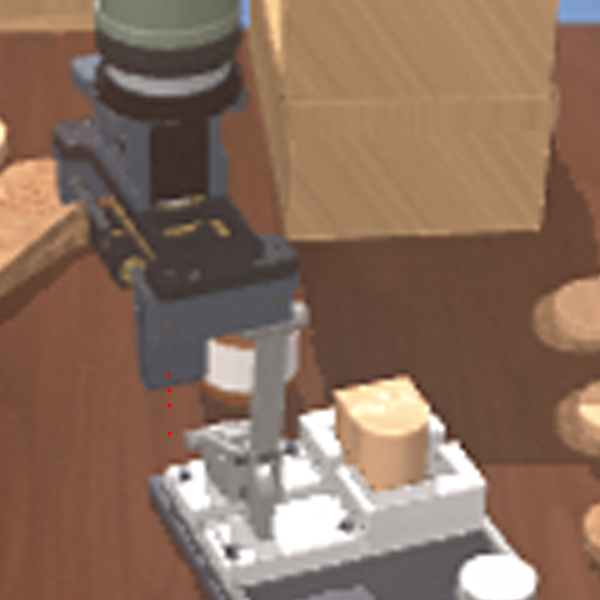

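Emit:
play_rows(motion=[[0,0,0.03,0,0],[0,0,0.07,0,0],[0,0,0.1,0,0],[-0.02,-0.005,0.12,0,0],[-0.05,-0.01,0.12,0,0],[-0.08,-0.01,0.12,0,0],[-0.1,-0.01,0.12,0,0],[-0.1,-0.01,0.12,0,0]])

```text
time_s: 18.88
ee_pos: [349.7, 112.8, 200.6]
ee_rot: [-10.4, 89.9, -171.2]
force: [-0.5, -0.4, -0.3]
gripper_width: 0.1
```

```bash
python3 v2.py a26 245 90 1;python3 -c "
from h import *
b=grab_frame('top');cv2.imwrite('pics/b26.png',cv2.resize(b['img'][140:230,190:290],(700,630),interpolation=cv2.INTER_CUBIC))"
```

```text
t 18.93 pos [352.3 113.1 200.9] yaw -70.8 F [ 0.1 -0.2  0.7] w 0.5 q [ 16.  -2. 110.  -0.  72.  87.]
mould [-192.8   41.7]
```

View pics/a26.png

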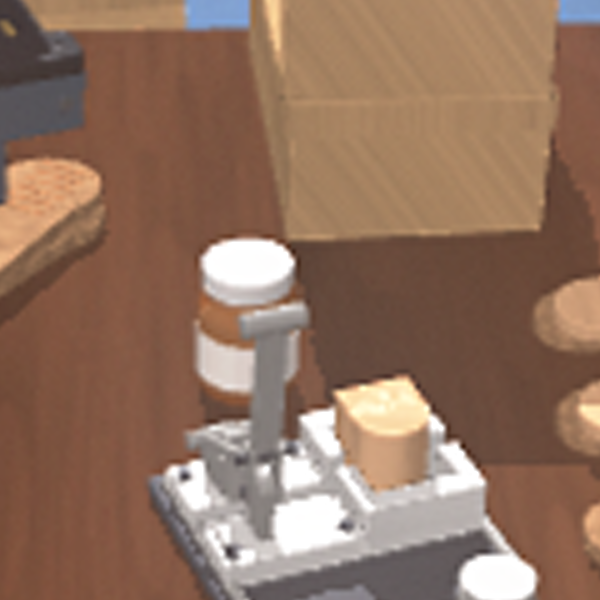

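View pics/b26.png

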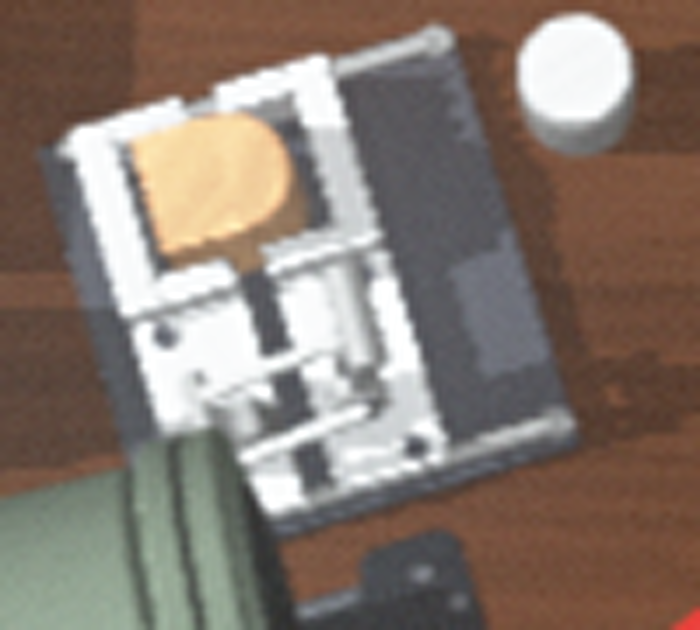

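```bash
python3 -c "
from v2 import *
a=grab_frame('side');b=grab_frame('top')
for n in ('claw_bar','keeper'):
  for f in (a,b): print(n,[(np.round(r['point'],1).tolist(),round(r['conf'],2)) for r in finder.spot_point(f,n)[:2]])
for y,z in ((24,61),(29,61),(33,61),(37,61),(37,70),(41,77)): print(y,z,proj(a,wm(-55,y,z)).round(1),proj(a,wm(-79,y,z)).round(1),proj(b,wm(-55,y,z)).round(1))
cv2.imwrite('pics/a27.png',cv2.resize(a['img'][165:205,275:320],(900,800),interpolation=cv2.INTER_CUBIC)[:600,:800])
"
```

```text
claw_bar [([288.9, 174.9], 0.48)]
claw_bar [([272.6, 154.6], 0.55), ([217.5, 204.4], 0.44)]
keeper [([289.1, 177.4], 0.9), ([290.8, 175.0], 0.66)]
keeper [([222.3, 200.3], 0.82)]
24 61 [291.  178.4] [283.2 180.2] [224.2 200.1]
29 61 [290.3 177.5] [282.6 179.2] [222.4 200.7]
33 61 [289.8 176.8] [282.1 178.5] [220.9 201.2]
37 61 [289.3 176. ] [281.7 177.7] [219.4 201.6]
37 70 [289.3 173.5] [281.6 175.2] [218.9 201.1]
41 77 [288.8 170.8] [281.1 172.5] [217.  201.1]
```

View pics/a27.png

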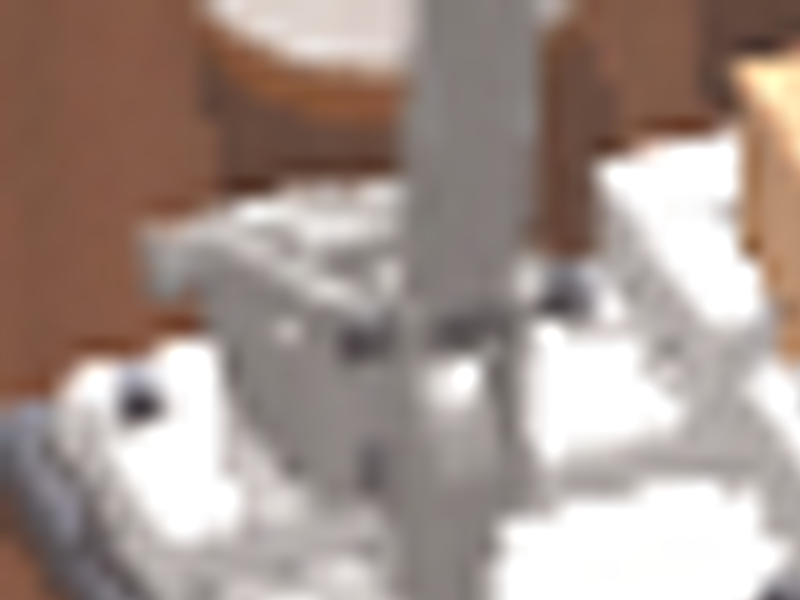

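```bash
python3 -c "
from v2 import *
print('start',wm(-55,15))
for al in (84,75,65,55,45,35,25,15,5,-5,-14):
  A=np.radians(al);r=105;d=np.array([-np.cos(A),np.sin(A)]);n=np.array([np.sin(A),np.cos(A)])
  P=np.array([-20,61])+r*d+3*n-4*n
  yc=P[0]+6; zr=P[1]-37
  w=wm(-55,yc);print(al,'yc',yc.round(1),'real z',P[1].round(1),'rep',w[:2],zr.round(1))
"
```

```text
start [491.3 132.9   0. ]
84 yc -26.0 real z 165.3 rep [504.7  94.1] 128.3
75 yc -42.1 real z 162.2 rep [510.   78.9] 125.2
65 yc -59.3 real z 155.7 rep [515.6  62.7] 118.7
55 yc -75.0 real z 146.4 rep [520.7  47.8] 109.4
45 yc -89.0 real z 134.5 rep [525.2  34.6] 97.5
35 yc -100.6 real z 120.4 rep [529.   23.6] 83.4
25 yc -109.6 real z 104.5 rep [532.   15.1] 67.5
15 yc -115.7 real z 87.2 rep [534.    9.3] 50.2
5 yc -118.7 real z 69.2 rep [534.9   6.5] 32.2
-5 yc -118.5 real z 50.9 rep [534.9   6.7] 13.9
-14 yc -115.6 real z 34.6 rep [533.9   9.4] -2.4
```

Emit:
play_rows(motion=[[0.035,0.005,0,0,0],[0.07,0.01,0,0,0],[0.105,0.015,0,0,0],[0.139,0.02,0,0,0],[0.139,0.02,0,0,0],[0.139,0.02,-0.035,0,0],[0.139,0.02,-0.073,0,0],[0.139,0.02,-0.073,0,0]])

```text
time_s: 19.95
ee_pos: [487.0, 131.9, 120.7]
ee_rot: [-4.8, 89.1, -165.6]
force: [-1.7, -0.4, -0.5]
gripper_width: 0.3
```

```bash
python3 v2.py a28 245 90 1
```

```text
t 20.0 pos [489.3 132.5 124.1] yaw -70.8 F [ 0.9 -0.2  0.7] w 0.5 q [ 14.  15. 102.  -0.  63.  85.]
mould [-57.   15.3]
```

View pics/a28.png

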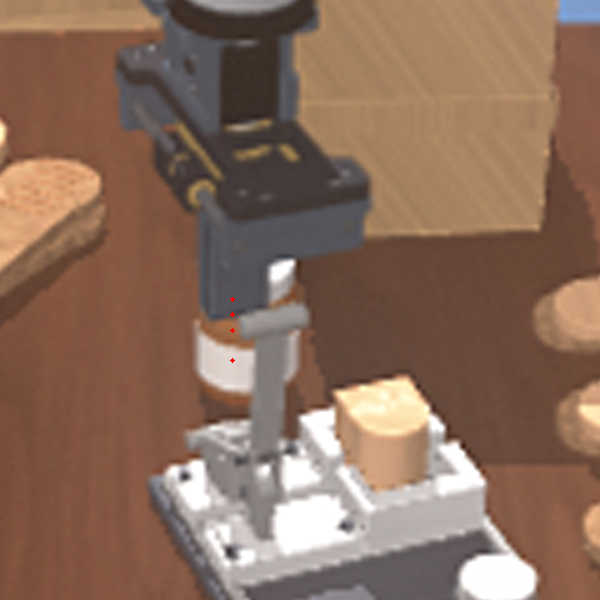

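Emit:
play_rows(motion=[[0.005,-0.014,0,0,0],[0.01,-0.028,0,0,0],[0.013,-0.036,0,0,0],[0.015,-0.042,0,0,0],[0.018,-0.05,-0.002,0,0],[0.02,-0.057,-0.004,0,0],[0.022,-0.064,-0.006,0,0],[0.025,-0.07,-0.009,0,0]])

```text
time_s: 20.67
ee_pos: [517.3, 62.9, 118.4]
ee_rot: [-62.1, 90.0, 137.1]
force: [-1.4, 2.1, 1.0]
gripper_width: 0.4
```

```bash
python3 v2.py a29 245 90 1
```

```text
t 20.72 pos [517.5  62.1 117.7] yaw -70.8 F [-0.2  1.2  0.3] w 0.5 q [  6.  16. 102.  -0.  62.  76.]
mould [-53.4 -60.4]
```

View pics/a29.png

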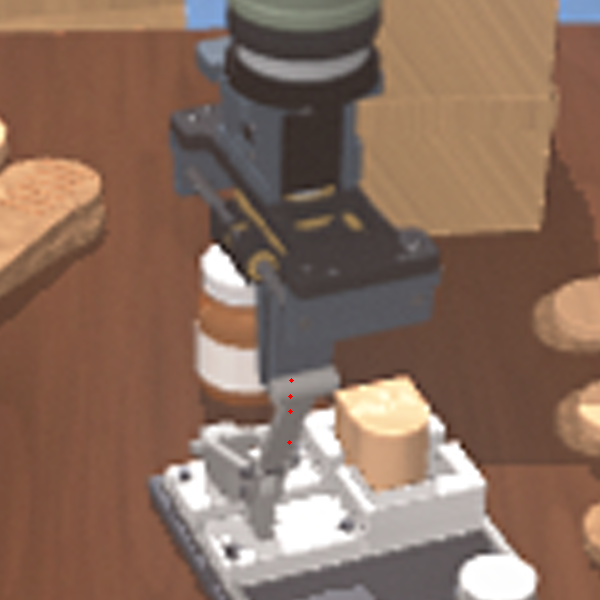

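Emit:
play_rows(motion=[[0.002,-0.005,-0.003,0,0],[0.004,-0.01,-0.006,0,0],[0.005,-0.015,-0.01,0,0],[0.006,-0.019,-0.014,0,0],[0.008,-0.024,-0.018,0,0],[0.01,-0.029,-0.022,0,0],[0.011,-0.034,-0.028,0,0],[0.013,-0.039,-0.035,0,0]])

```text
time_s: 21.38
ee_pos: [530.9, 23.9, 82.9]
ee_rot: [152.3, 90.0, -8.5]
force: [-0.9, 1.9, 1.4]
gripper_width: 0.7
```

```bash
python3 v2.py a30 245 90 1
```

```text
t 21.43 pos [530.4  22.8  81.5] yaw -70.8 F [ 0.9  0.6 -0.1] w 0.5 q [  1.  19. 103.  -0.  58.  72.]
mould [ -54.  -101.8]
```

View pics/a30.png

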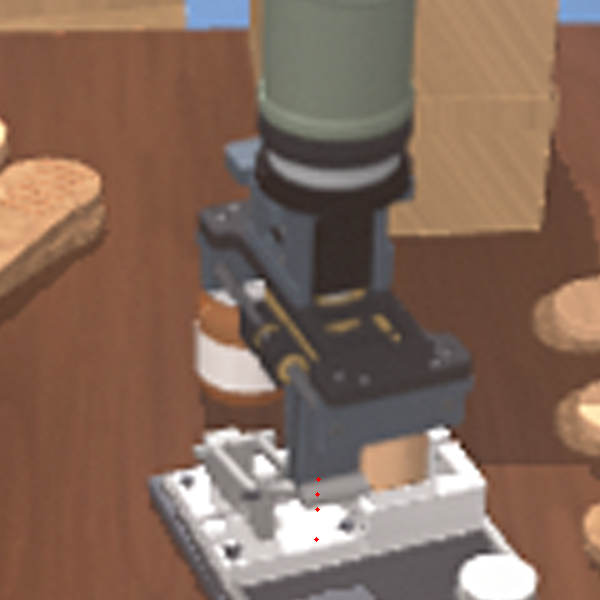

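Emit:
play_rows(motion=[[0.001,-0.003,-0.006,0,0],[0.002,-0.006,-0.012,0,0],[0.003,-0.009,-0.018,0,0],[0.004,-0.012,-0.025,0,0],[0.005,-0.014,-0.032,0,0],[0.005,-0.015,-0.038,0,0],[0.005,-0.015,-0.042,0,0],[0.005,-0.016,-0.046,0,0]])

```text
time_s: 22.1
ee_pos: [535.4, 8.4, 36.8]
ee_rot: [-57.1, 90.0, 142.0]
force: [0.8, -0.2, 0.7]
gripper_width: 0.4
```

```bash
python3 v2.py a31 245 90 1;python3 -c "
from h import *
b=grab_frame('top');cv2.imwrite('pics/b31.png',cv2.resize(b['img'][140:230,190:290],(700,630),interpolation=cv2.INTER_CUBIC))"
```

```text
t 22.15 pos [534.9   8.3  36.1] yaw -70.8 F [-0.1 -0.5 -0.8] w 0.1 q [ -0.  22. 106.   0.  52.  70.]
mould [ -54.4 -116.9]
```

View pics/a31.png

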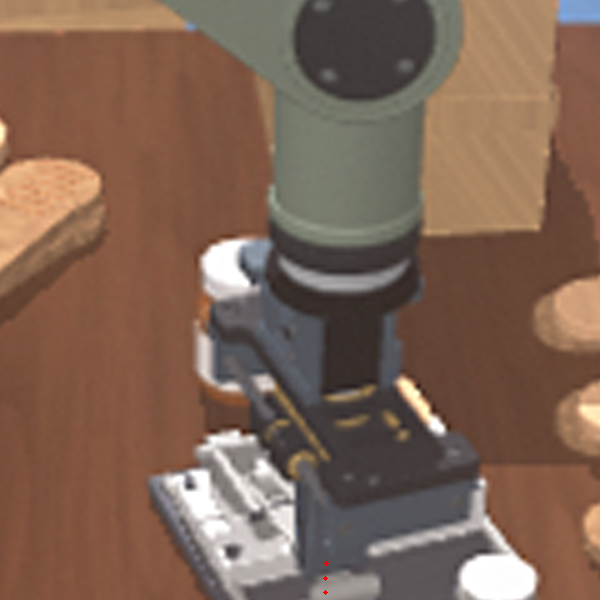

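View pics/b31.png

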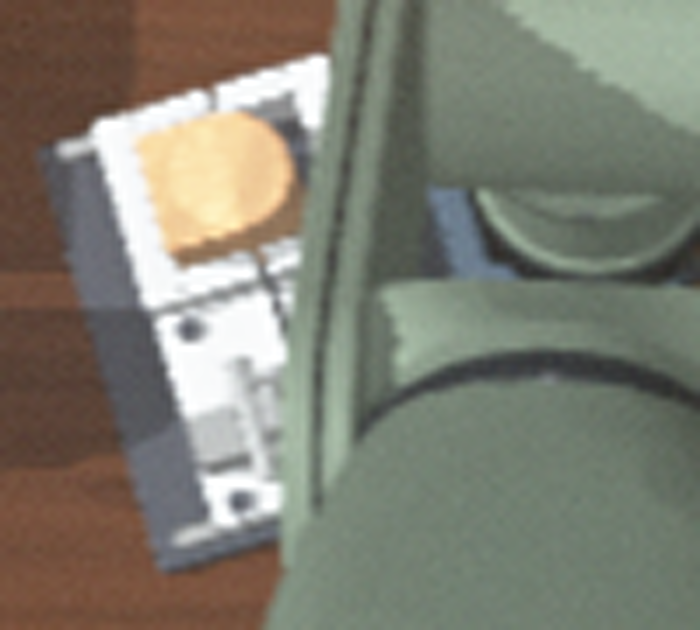

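Emit:
play_rows(motion=[[0,-0.001,-0.005,0,0],[0,-0.001,-0.01,0,0],[0,-0.001,-0.015,0,0],[0,0,-0.02,0,0],[0,0,-0.025,0,0],[0,0.001,-0.03,0,0],[0,0.001,-0.034,0,0],[0,0.001,-0.036,0,0]])

```text
time_s: 22.87
ee_pos: [535.1, 9.6, 1.2]
ee_rot: [-37.7, 89.9, 161.5]
force: [-4.9, 0.4, 15.6]
gripper_width: 0.5
```

```bash
python3 v2.py a32 245 110 1;python3 -c "
from h import *
b=grab_frame('top');cv2.imwrite('pics/b32.png',cv2.resize(b['img'][140:230,190:290],(700,630),interpolation=cv2.INTER_CUBIC))"
```

```text
t 22.92 pos [535.1   9.6   1.6] yaw -70.8 F [-1.7  0.1  7.1] w 0.7 q [ -0.  25. 108.   0.  47.  71.]
mould [ -53.8 -115.8]
```

View pics/a32.png

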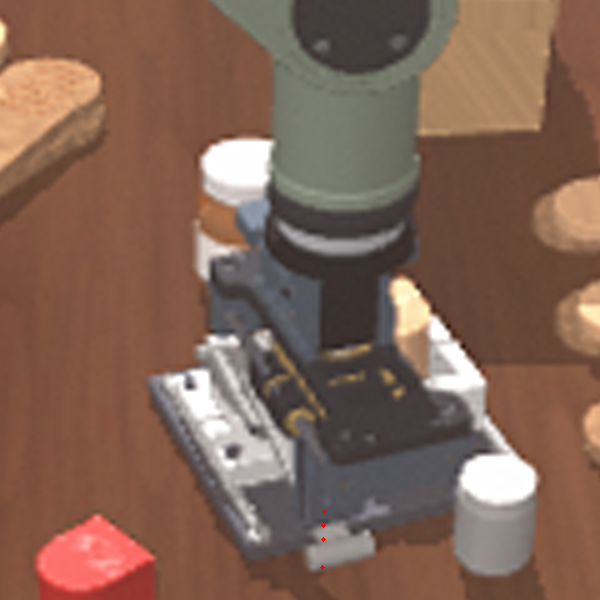

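Emit:
play_rows(motion=[[0,0,-0.001,0,0],[0,0,-0.002,0,0],[0,0,-0.003,0,0],[0,0,-0.004,0,0],[0,0,-0.004,0,0],[0,0,-0.004,0,0],[0,0,-0.004,0,0],[0,0,-0.004,0,0]])

```text
time_s: 23.63
ee_pos: [535.4, 9.7, 0.8]
ee_rot: [-173.8, 89.9, 25.3]
force: [-6.7, 1.1, 26.4]
gripper_width: 0.8
```

Emit:
play_rows(motion=[[0,0,0.01,0,0],[0,0,0.04,0,0],[0,0,0.08,0,0],[0,0,0.12,0,0],[0,0,0.16,0,0],[-0.02,-0.035,0.18,0,0],[-0.04,-0.07,0.19,0,0],[-0.06,-0.105,0.19,0,0]])

```text
time_s: 24.3
ee_pos: [477.6, -95.1, 190.3]
ee_rot: [146.3, 89.6, -14.4]
force: [1.3, -0.3, -0.4]
gripper_width: 0.0
```

Emit:
play_rows(motion=[[-0.02,-0.035,0,0,0],[-0.04,-0.07,0,0,0],[-0.06,-0.105,0,0,0],[-0.08,-0.14,0,0,0],[-0.1,-0.17,0,0,0],[-0.1,-0.17,0,0,0],[-0.1,-0.17,0,0,0],[-0.1,-0.17,0,0,0]])

```text
time_s: 24.97
ee_pos: [376.4, -263.8, 187.2]
ee_rot: [-133.7, 90.0, 65.5]
force: [0.1, 0.5, -0.7]
gripper_width: 0.3
```

```bash
python3 v2.py a33 245 110;python3 -c "
from v2 import *
a=grab_frame('side');b=grab_frame('top');save(a,'s9');save(b,'t9')
cv2.imwrite('pics/b33.png',cv2.resize(b['img'][140:230,190:290],(700,630),interpolation=cv2.INTER_CUBIC))
for q in (0,.1,.244): 
  X=wm(-55,-20-120*np.cos(q-.244),61+120*np.sin(q-.244));print(q,proj(a,X).round(1),proj(b,X).round(1))
for f in (a,b): print([(np.round(r['point'],1).tolist(),round(r['conf'],2)) for r in finder.spot_point(f,'lever_grip')[:2]])
"
```

```text
t 25.02 pos [ 376.8 -263.4  187.3] yaw -70.8 F [ 0.1 -0.1 -0.3] w 0.6 q [-36.   7. 102.   0.  70.  34.]
mould [-292.6 -322.2]
0 [312.4 219.7] [283.2 184.1]
0.1 [312.9 217. ] [284.  182.9]
0.244 [313.3 212.3] [284.5 181.5]
[([311.3, 220.7], 0.76)]
[([285.1, 183.5], 0.56)]
```

View pics/a33.png

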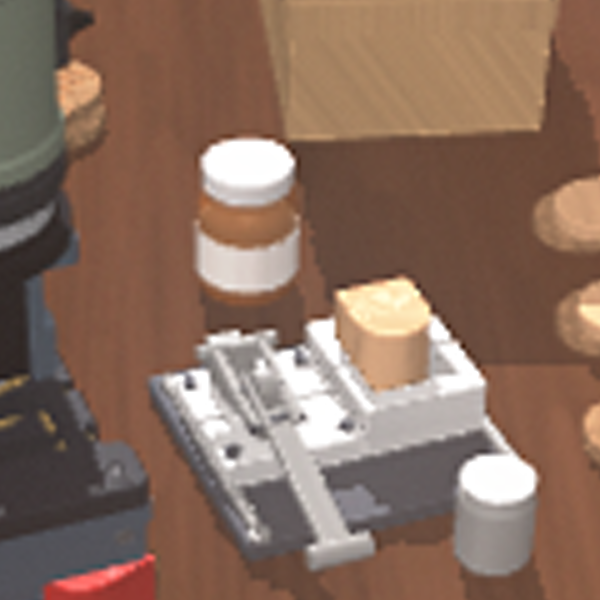

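View pics/b33.png

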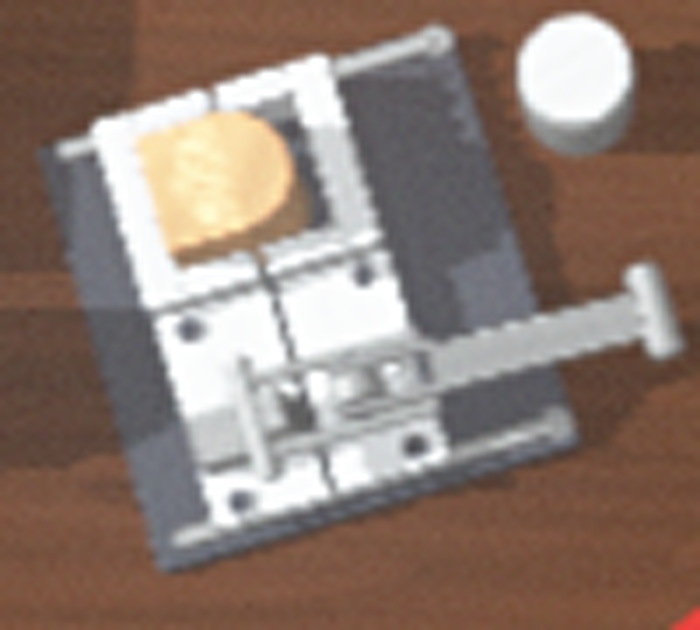

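View pics/s9.png

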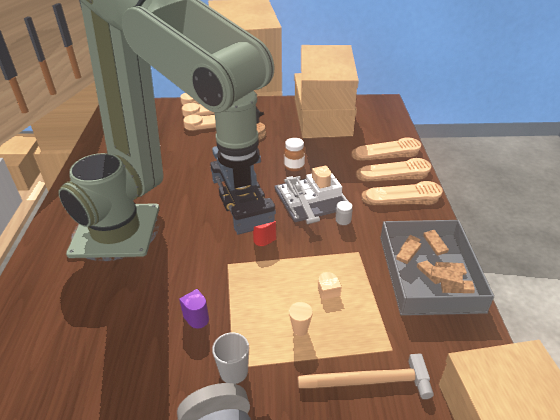

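View pics/t9.png

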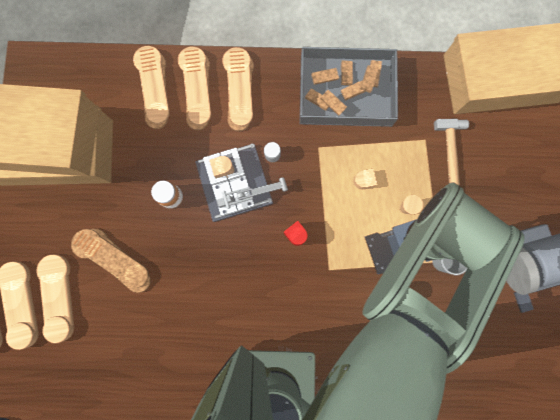

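```bash
python3 -c "
from h import *
st();print(job_done())"
```

```text
t 25.22 pos [ 377.  -263.2  187.3] yaw -70.7 F [-0.3 -0.3  0.4] w 0.3 q [-36.   7. 102.   0.  70.  34.]
the job is handed in; nothing more can be done
None
```

The tall heel block is standing upright in the mould pocket, and the mould is drawn shut and locked. I handed the job in at 25.2 s of the 56 s allowed, with the arm clear of everything.

**What I did:** I set the block in the pocket and let go. Then I pushed the lever up to its stop and tipped the claw's cross-bar over behind the keeper. Finally I swung the lever over centre and pressed it down to a hard stop (about 26 N).

**Last checks, with the arm withdrawn:**
- **Lever:** the grip shows at side (311,221) and top (285,184). For a fully shut lever I expected (312,220) and (283,184). It stayed down after I let go.
- **Mould and claw:** the gap between the halves is only a thin line, and the bar sits behind the keeper.
- **Bystanders:** those visible look where they were; I didn't measure them, and the arm partly hid the mug in the top view.

**What disagreed or went wrong:**
- **Fingertip height:** the camera images put the fingertips about 37 mm higher than the reported TCP height. My first grasp closed on nothing above the block without touching it, so I corrected for this from then on.
- **Block tilt:** the block leaned about 5° in the grip while I carried it, and stood upright once released.

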